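# Scrape the saucer shards into the chute and hold its slide open at the mark

### The job

A saucer broke on the steel scrap deck: use the scraper block to push all four shards into the chute mouth at the end of the deck (they are sharp, so touch them only with the scraper), then stand the scraper back upright on its blue mat and let go of it. Next pull the chute's spring-return slide out by its black knob until the knob is level with the red marks on the runners, so that the shards drop into the bin below, and keep it there: the job finishes with you still gripping the knob and holding the slide at the marks. Leave the cups, kettle, teapot, canister and whole saucer as they stand.

Things in the scene. Friction and masses are not known exactly. Their poses are not given: they have to be found in the camera images.
- station: fixed wooden scrap station 170 (x) x 300 (y) mm; origin: centre of its underside on the worktop, +y to the robot's left. Steel deck 150 mm above the origin; on it a rim 15 mm high encloses a channel 120 mm wide (x -60..60), from y -142 to 142. Chute mouth: y -138..-66, full channel width, closed 33 mm below the deck by the slide; flat deck from y -66 to 142. Tilt-out bin below, floor 19 mm above origin
- mouth (a point): centre of the chute mouth (72 mm along station y, 120 mm along station x) at deck height; axes as the station's; the flat deck begins 36 mm to its +y
- slide (a joint): travel of the chute's self-closing slide in m: 0 = shut (at rest), grows as it is pulled out along station -y; 0.085 = knob at the red marks, chute fully open; hard stop at 0.110. A spring always pulls it shut: 2.3 N when shut, 6 N at the marks; let go, it snaps shut
- knob (a point): grip point of the slide's upright round black knob: 22 mm in diameter there, top 15 mm above this point, the slide's steel plate 25 mm below it. Shut, the knob axis stands 45 mm out from the cabinet's end face, whose rim rises 23 mm above this point. Moves with the slide
- mark (a point): where point knob must come: midway between the two red marks on the aluminium runners (at station x -66 and +66, tops 21 mm below this point) on which the slide comes out; a red line crosses the slide at the knob; 85 mm from the shut knob along station -y; fixed to the station, same axes. A bar joins the runner ends 25 mm lower and 31 mm farther out
- scraper_grip (a point): grip point of the scraper block, mid-handle, 52 mm above its underside. Upright wooden handle 16 mm thick (its y), 86 mm long (its x), from 22 to 85 mm above the underside; below it a green foot 104 (x) x 30 (y) x 22 mm high with flat upright faces. 0.13 to 0.21 kg. Starts upright on its mat
- mat_top (a point): centre of the upper face of the scraper's fixed blue mat, 160 (x) x 90 (y) x 4 mm, lying on the worktop
- shard1_mid (a point): centre of a sharp blue saucer shard with a white top, about 26 x 23 mm and 10 mm thick, 12 g; starts flat on the deck
- shard2_mid (a point): centre of a sharp blue saucer shard with a white top, about 27 x 25 mm and 9 mm thick, 12 g; starts flat on the deck
- shard3_mid (a point): centre of a sharp blue saucer shard with a white top, about 26 x 23 mm and 11 mm thick, 12 g; starts flat on the deck
- shard4_mid (a point): centre of a sharp blue saucer shard with a white top, about 24 x 22 mm and 10 mm thick, 12 g; starts flat on the deck
- cup1: thick green glass tea cup, 74 mm in diameter, 72 mm tall, on the round aluminium tray (256 mm across); origin at the centre of its underside; to be left alone
- cup2: thick green glass tea cup, 74 mm in diameter, 72 mm tall, on the round aluminium tray (256 mm across); origin at the centre of its underside; to be left alone
- cup3: thick green glass tea cup, 74 mm in diameter, 72 mm tall, on the round aluminium tray (256 mm across); origin at the centre of its underside; to be left alone
- kettle: stainless kettle, 170 mm in diameter, 202 mm tall over the black handle, spout reaching 129 mm along its +x; origin at the centre of its underside; to be left alone
- teapot: white teapot with a chipped blue lid, 128 mm in diameter, 126 mm tall, spout to 114 mm along +x, handle to 104 mm along -x; origin at the centre of its underside; to be left alone
- canister: small white plastic canister with a green twist cap, 72 mm in diameter, 112 mm tall; origin at the centre of its underside; to be left alone
- saucer: whole white saucer, 132 mm in diameter, 16 mm tall; origin at the centre of its underside; to be left alone
Not all that is in view belongs to the job. Leave any pink or yellow look-alike of the part that bears scraper_grip alone. Of the things shaped like the part that bears mat_top, the blue one is meant.

How it is judged (in metres and radians):
On the way, in this order (a step that is already met when the one before it is completed fails the run):
1. all four shards lie in the chute on the shut slide (z of shard1_mid in the frame of station between 0.112 and 0.142 m and y of shard1_mid in the frame of station between -0.142 and -0.062 m and x of shard1_mid in the frame of station between -0.064 and 0.064 m and z of shard2_mid in the frame of station between 0.112 and 0.142 m and y of shard2_mid in the frame of station between -0.142 and -0.062 m and x of shard2_mid in the frame of station between -0.064 and 0.064 m and z of shard3_mid in the frame of station between 0.112 and 0.142 m and y of shard3_mid in the frame of station between -0.142 and -0.062 m and x of shard3_mid in the frame of station between -0.064 and 0.064 m and z of shard4_mid in the frame of station between 0.112 and 0.142 m and y of shard4_mid in the frame of station between -0.142 and -0.062 m and x of shard4_mid in the frame of station between -0.064 and 0.064 m and value of joint slide below 0.012 m), for 0.2 s.
2. the scraper stands upright on its mat, let go (horizontal distance between scraper_grip and mat_top below 0.04 m and angle between scraper_grip's own z axis and vertical below 0.12 rad and z of scraper_grip in the frame of mat_top between 0.046 and 0.058 m and contact force between the fingers and scraper below 0.1 N and linear speed of scraper below 0.03 m/s), for 0.2 s.
3. the slide is held out at the marks (value of joint slide between 0.077 and 0.093 m and contact force between the fingers and slide above 1 N and velocity of joint slide between -0.01 and 0.01 m/s), for 0.5 s.
At the end, for the whole second after the job is handed in: the fingers grip the slide (over 1 N) and hold it still with the knob within 8 mm of the marks (joint 0.077 to 0.093); all four shards lie in the bin, below the slide; the scraper stands upright (within 0.12 rad) on its mat, its centre within 40 mm of the mat's centre, at rest and not touched (all of step 2 and all of step 3 and z of shard1_mid in the frame of station between 0 and 0.095 m and y of shard1_mid in the frame of station between -0.14 and 0.14 m and x of shard1_mid in the frame of station between -0.07 and 0.07 m and z of shard2_mid in the frame of station between 0 and 0.095 m and y of shard2_mid in the frame of station between -0.14 and 0.14 m and x of shard2_mid in the frame of station between -0.07 and 0.07 m and z of shard3_mid in the frame of station between 0 and 0.095 m and y of shard3_mid in the frame of station between -0.14 and 0.14 m and x of shard3_mid in the frame of station between -0.07 and 0.07 m and z of shard4_mid in the frame of station between 0 and 0.095 m and y of shard4_mid in the frame of station between -0.14 and 0.14 m and x of shard4_mid in the frame of station between -0.07 and 0.07 m); the arm keeps its last pose, push and grip.
It fails at once if a shard is touched with the hand instead of the scraper (over 0.5 N) (contact force between any of the fingers, the arm and shard1 above 0.5 N or contact force between any of the fingers, the arm and shard2 above 0.5 N or contact force between any of the fingers, the arm and shard3 above 0.5 N or contact force between any of the fingers, the arm and shard4 above 0.5 N).
It fails at once if a cup, the kettle, the teapot, the canister or the whole saucer is shifted by more than 15 mm or tipped by more than 0.2 rad (distance of any of cup1, cup2, cup3, kettle, teapot, canister, saucer from where it was at the start of the episode above 0.015 m or angle between any of cup1, cup2, cup3, kettle, teapot, canister, saucer's own z axis and vertical above 0.2 rad).
It also fails if it takes over 67 s, if anything falls off the work surface, if the arm or the gripper's body presses on something with over 40 N, if the wrist force passes 120 N, or if a joint passes its speed limit or range.

### The arm

A 6-joint arm with a two-finger parallel gripper is mounted at the origin on the work surface. World frame = base frame: x ahead of the robot, y to its left, z up, the work surface at z = 0. Lengths are in mm, angles in degrees, forces in N, time in s.
With the tool pointing down it reaches from about 350 to 850 mm from the base axis. Payload 8.1 kg.
Tool frame: the origin (TCP) lies midway between the tips of the shut fingers; the grasp point (between the pads) lies hold_point_z behind it (hold_point_z is the distance from the TCP to the grasp point, in mm); z points along the fingers, x is the direction in which the jaws open and shut, and the axes are right-handed (so a half turn about z gives the same grasp; the last joint's range is limited). The gripper opens to 85 mm and grips with 20 to 120 N. Pads are 22 mm wide; open, the fingers measure 114 mm over their backs; the gripper's body (76 mm by 85 mm) begins 54 mm behind the grasp point. The pads swing forward as they close: fully open they stand 13 mm farther back than shut.
Start: joints at [58.361, 7.471, 85.268, -0, 87.261, -4.893], TCP at [269.999, 535.823, 231.292] pointing down, gripper open.
Joint ranges: [-169.43, 169.43], [-51.17, 129.36], [1.28, 143.12], [-76.62, 256.62], [0, 156.53], [-152.29, 152.29]. Speed limits (degrees/s): [136.94, 136.94, 159.86, 180, 180, 180].

### API

Orientations are given as [roll, pitch, yaw] about the fixed x, y, z axes, in that order (R = Rz(yaw) Ry(pitch) Rx(roll)).
In Python, from bench import * gives the robot as it stands.
- The arm moves only by the shell command python3 -m pendant 'ROWS' [OPENING] [FORCE]. ROWS is JSON, a list that holds one entry, the list of rows, each a list of 4 numbers: the shift along the tool's x, y, z normalised to -1 to 1, where 1 is 0.02 m, then the turn about the tool's z normalised to -1 to 1, where 1 is 0.08 rad. A call has exactly 10 rows; each row shifts and turns the pose as measured when the row begins, along the tool's axes as they then stand; what a row does not reach is not made up. A row lasts 1/12 s, in which the tool goes at most 41.7 mm and 7.16 degrees, less where a joint would pass 70% of its speed; a pose out of reach is approached as far as the arm can. A call with a number of a shift or a turn outside -1 to 1 is refused whole. A call with a gripper value outside its range is refused whole. OPENING is the gripper's target within -1 to 1 (fully open at 1, half-way at 0, shut at -1), set as the call begins (- or left out, the last holds). The fingers move at their own pace and stop on an object; FORCE is the grip in N (left out, the last holds). Time passes only in rows, so rows that do not move let the fingers close, or fill a call up. It gives the time, the measured TCP pose, the force and the opening at its end, in the units of the state.
- sense(): the state, without advancing time (a new reading comes with each control period).
- snapshot(name): name is "scene" or "top"; returns the picture (384x512x3 uint8, red, green, blue); there is no depth.
- calibration(name): a dict with "mtx" (3x3 intrinsics, pixels), "world_to_cam" (4x4, takes a point from world to camera coordinates). Camera axes: x right, y down, z forward; pixel columns grow to the right and rows downward; lengths in mm; the calibration is good to about 2 mm. A picture is of the moment at which its call begins. calibration takes no time and is no camera call.
- hand_in(): hands the job in, once; it reports no verdict.
The state is a dict: "time": time; "joint_pos": joint angles; "qd": joint speeds; "joint_efforts": joint torques, N m; "tool_pos": TCP position; "tcp_rot": TCP orientation; "ft_force": force on the tool from outside, world axes, zero at the start; "wrist_torque": the same for the moment, N m; "finger_gap": finger opening in mm.
Only numpy, scipy, OpenCV 4.12 (cv2) and the standard library are available. Lean on these libraries where they do the work, as an engineer would, in place of code of your own. Each camera call takes 0.05 s, during which the arm holds its last target.

## Working session

There is one attempt and no reset: what is moved stays moved. The work goes in short steps, Python scripts to look and compute and a shell command to move; the robot and the scene stay as the last step left them, time stands still between calls to the robot, and variables do not carry over. Pictures are saved under pics/ and viewed, and the job is handed in when it is done.

```bash
ls; mkdir -p pics
python3 - <<'E'
from bench import *
import cv2
print(sense())
for n in ("scene","top"):
    im=snapshot(n); c=calibration(n); print(n,c["mtx"].round(1).tolist(),c["world_to_cam"].round(3).tolist())
    cv2.imwrite(f"pics/{n}0.png",im[:,:,::-1])
    cv2.imwrite(f"pics/{n}0_big.png",cv2.resize(im[:,:,::-1],(800,600),interpolation=cv2.INTER_CUBIC))
E
```

```text
pics
{'time': 0.0, 'joint_pos': array([ 5.83620347e+01,  7.51502908e+00,  8.53323315e+01, -1.15792349e-03,
        8.72616414e+01, -4.89287042e+00]), 'qd': array([-0.06109829, -0.07465193,  0.11918246,  0.00670049,  0.09284845,
        0.00398764]), 'joint_efforts': array([-1.02144448e-03, -5.69384766e+01, -5.00562501e+01, -2.77599793e-04,
        1.48382667e-02,  7.15802662e-05]), 'tool_pos': array([269.69586348, 535.32759631, 230.21601294]), 'tcp_rot': array([-1.79991855e+02,  1.08703396e-01,  6.32549693e+01]), 'ft_force': array([-0.28701614, -0.04920562,  0.34286175]), 'wrist_torque': array([ 0.00306478,  0.00090203, -0.00080268]), 'finger_gap': 85.81787290669418}
scene [[479.9, 0.0, 246.3], [0.0, 479.9, 191.4], [0.0, 0.0, 1.0]] [[-0.796, 0.606, 0.012, 442.457], [0.428, 0.576, -0.696, -155.895], [-0.429, -0.549, -0.718, 2071.022], [0.0, 0.0, 0.0, 1.0]]
top [[411.9, 0.0, 263.6], [0.0, 411.9, 187.2], [0.0, 0.0, 1.0]] [[-0.021, -1.0, -0.022, 57.749], [-0.997, 0.023, -0.079, 550.357], [0.08, 0.02, -0.997, 1355.233], [0.0, 0.0, 0.0, 1.0]]
```

View pics/scene0_big.png

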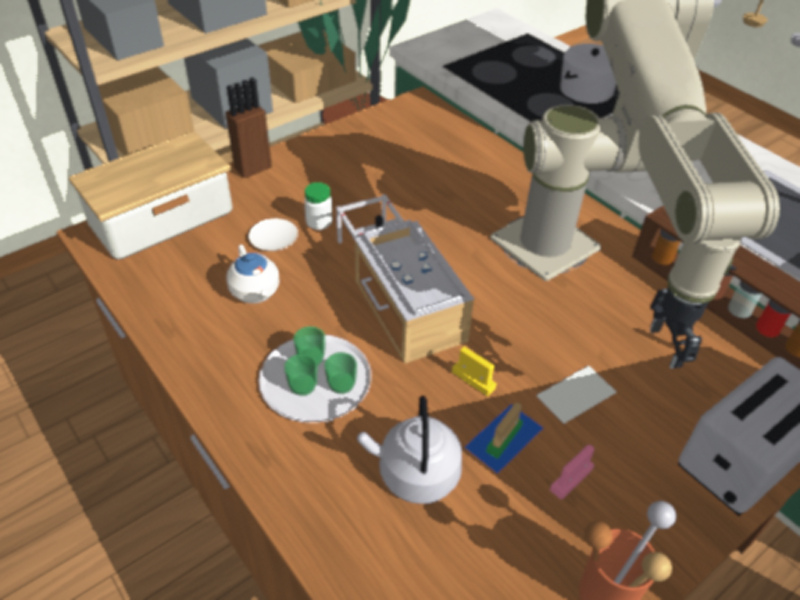

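View pics/top0_big.png

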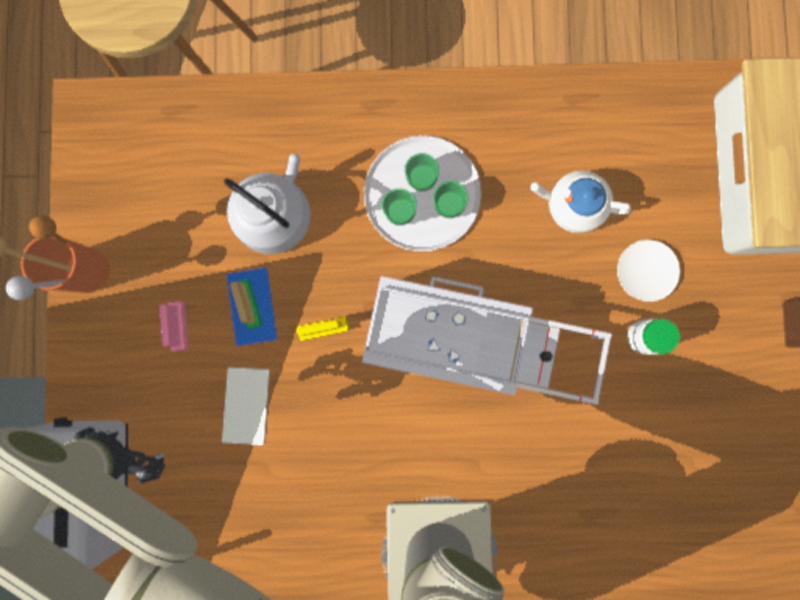

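The scraper candidates are a green foot with wooden handle on the blue mat (scene 505,430; top 245,303), a yellow one (scene 475,370; top 322,328) and a pink one (scene 572,472; top 173,326). The mats are blue (top 251,305) and grey (top 245,405). I choose the green/wood scraper and the blue mat, and check with close crops.

Run:
```python
import cv2
t=cv2.imread("pics/top0.png"); s=cv2.imread("pics/scene0.png")
def crop(im,x0,y0,w,h,f,name):
    c=cv2.resize(im[y0:y0+h,x0:x0+w],None,fx=f,fy=f,interpolation=cv2.INTER_CUBIC)
    st=10
    for i in range(0,w,st): cv2.putText(c,str(x0+i),(i*f,8),0,0.3,(0,0,255),1); cv2.line(c,(i*f,9),(i*f,14),(0,0,255),1)
    for j in range(0,h,st): cv2.putText(c,str(y0+j),(0,j*f+4),0,0.3,(0,0,255),1); cv2.line(c,(22,j*f),(27,j*f),(0,0,255),1)
    cv2.imwrite(name,c)
crop(t,225,170,175,95,4,"pics/c1.png")
crop(t,140,165,60,60,9,"pics/c2.png")
crop(s,210,120,100,115,5,"pics/c3.png")
crop(s,290,245,65,65,9,"pics/c4.png")
```

```text
(no output)
```

View pics/c1.png

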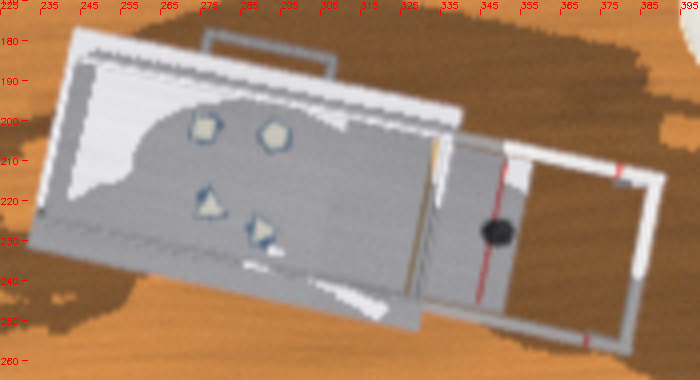

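View pics/c2.png

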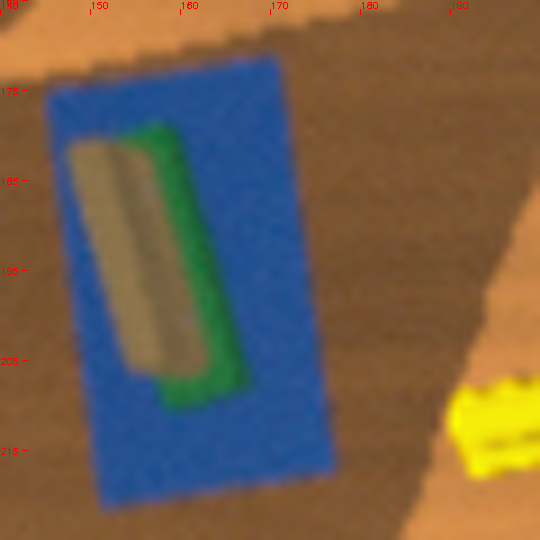

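View pics/c3.png

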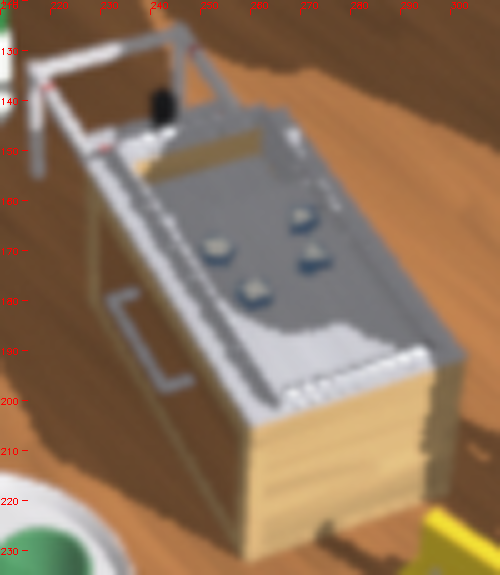

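View pics/c4.png

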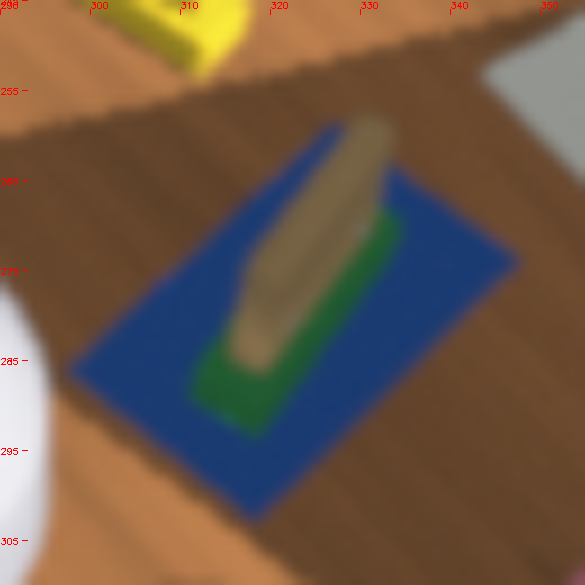

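```bash
cat > h.py <<'E'
import numpy as np, cv2, sys
from bench import *
from scipy.optimize import least_squares
C={n:calibration(n) for n in("scene","top")}
def proj(n,P):
    P=np.atleast_2d(P); w=C[n]["world_to_cam"]; q=P@w[:3,:3].T+w[:3,3]; u=q@C[n]["mtx"].T
    return u[:,:2]/u[:,2:]
def ray(n,uv):
    w=C[n]["world_to_cam"];R=w[:3,:3];o=-R.T@w[:3,3];d=R.T@np.linalg.solve(C[n]["mtx"],[uv[0],uv[1],1]);return o,d
def atz(n,uv,z):
    o,d=ray(n,uv); return o+d*(z-o[2])/d[2]
def tri(us,ut):
    r=least_squares(lambda p:np.r_[proj("scene",p)[0]-us,proj("top",p)[0]-ut],[500,0,100])
    return r.x,np.abs(r.fun).max()
def fr(p,P):
    x,y,a,z=p; c,s=np.cos(a),np.sin(a); P=np.atleast_2d(P)
    return np.c_[x+c*P[:,0]-s*P[:,1],y+s*P[:,0]+c*P[:,1],z+P[:,2]]
def inv(p,P):
    x,y,a,z=p;c,s=np.cos(a),np.sin(a);P=np.atleast_2d(P);dx=P[:,0]-x;dy=P[:,1]-y
    return np.c_[c*dx+s*dy,-s*dx+c*dy,P[:,2]-z]
def fit(obs,p0,fz=True):
    def f(p): return np.concatenate([proj(n,fr(p,P))[0]-uv for n,P,uv in obs])
    r=least_squares(f,p0); return r.x,r.fun.reshape(-1,2)
def crop(im,x0,y0,w,h,f,name):
    c=cv2.resize(im[y0:y0+h,x0:x0+w,::-1],None,fx=f,fy=f,interpolation=cv2.INTER_CUBIC)
    for i in range(0,w,10): cv2.putText(c,str(x0+i),(i*f,8),0,0.3,(0,0,255),1); cv2.line(c,(i*f,9),(i*f,14),(0,0,255),1)
    for j in range(0,h,10): cv2.putText(c,str(y0+j),(0,j*f+4),0,0.3,(0,0,255),1); cv2.line(c,(22,j*f),(27,j*f),(0,0,255),1)
    return c
E
python3 - <<'E'
from h import *
obs=[("top",[85,150,165],(243.75,177)),("top",[85,-150,165],(340.5,197.5)),("top",[-85,-150,165],(330,252)),("top",[-85,150,165],(232,232)),
("scene",[85,150,165],(260,205.4)),("scene",[-85,150,165],(303,190.6))]
p,r=fit(obs,[500,0,0,0]);print("station",p,np.degrees(p[2]));print(r.round(1))
print("knob",k:=tri((242.6,141.4),(349.5,228.25)),inv(p,k[0]))
for us,ut in (((218.4,137.4),(380,212.75)),((249,129),(371.5,255.25))):
    k=tri(us,ut);print("mark",k,inv(p,k[0]))
mo=[("top",[80,45,0],(145.1,175.6)),("top",[80,-45,0],(170.9,171.4)),("top",[-80,-45,0],(177.4,217.2)),("top",[-80,45,0],(151.6,221.4)),
("scene",[80,45,0],(318.1,302.9)),("scene",[80,-45,0],(297.6,286.1)),("scene",[-80,45,0],(347.6,274.1))]
m,r=fit(mo,[500,300,0,0]);print("mat",m,np.degrees(m[2]));print(r.round(1))
np.save("st.npy",p);np.save("mat.npy",m)
for uv in ((276,202),(293.5,203.75),(277.3,221),(290.5,227.5)):
    print("shard",inv(p,atz("top",uv,155+p[3])).round(1))
E
```

```text
station [ 4.57704455e+02 -2.44433725e+01 -2.28020981e-01 -1.91583175e+01] -13.064639838130168
[[ 0.2 -0.1]
 [ 0.3 -0.6]
 [-0.1  0.4]
 [ 0.2 -0.3]
 [ 0.5 -0.3]
 [ 0.5  0.5]]
knob (array([ 412.06451427, -214.31029474,  138.27213048]), np.float64(0.2696510422743188)) [[  -1.5391302  -195.26925882  157.43044797]]
mark (array([ 457.91097737, -314.98327434,  114.04781053]), np.float64(0.6972519952469156)) [[  65.87777199 -282.97278382  133.20612802]]
mark (array([ 328.06878522, -281.67147822,  118.23675856]), np.float64(0.20308041499146157)) [[ -68.133678   -279.87409167  137.39507606]]
mat [ 5.30574528e+02  3.96080213e+02  1.36309184e-01 -1.54633555e+00] 7.809940970603327
[[ 0.2 -0.3]
 [ 0.2 -0.3]
 [ 0.2  0.1]
 [-0.1  0. ]
 [ 0.4  0. ]
 [-0.1  0.1]
 [ 0.4 -0. ]]
shard [[ 30.4  38.7 155. ]]
shard [[ 36.  -14.7 155. ]]
shard [[-25.5  23.1 155. ]]
shard [[-36.6 -20.2 155. ]]
```

Run:
```python
from h import *
a=tri((260,205.4),(243.75,177));b=tri((303,190.6),(232,232));print(a,b,np.linalg.norm(a[0]-b[0]))
for z in(150,157,165,170):
    P=[atz("top",uv,z) for uv in((243.75,177),(340.5,197.5),(330,252),(232,232))]
    print(z,[round(np.linalg.norm(P[i]-P[(i+1)%4]),1) for i in range(4)], np.mean(P,0))
# overlay with z=0
sc=snapshot("scene");tp=snapshot("top")
p=np.load("st.npy");p[3]=0
p[:2]=np.mean([atz("top",uv,165) for uv in((243.75,177),(340.5,197.5),(330,252),(232,232))],0)[:2]
print(p)
for n,im,(x0,y0,w,h,f) in(("top",tp,(225,165,175,100,4)),("scene",sc,(205,115,110,120,5))):
    c=crop(im,x0,y0,w,h,f,n)
    def L(P,col):
        u=((proj(n,fr(p,P))-[x0,y0]+0.5)*f*8).astype(np.int32); cv2.polylines(c,[u.reshape(-1,1,2)],True,col,1,cv2.LINE_AA,3)
    L([[85,150,165],[85,-150,165],[-85,-150,165],[-85,150,165]],(0,255,255))
    L([[60,142,150],[60,-66,150],[-60,-66,150],[-60,142,150]],(0,255,0))
    L([[85,150,0],[85,-150,0],[-85,-150,0],[-85,150,0]],(255,0,255))
    L([[66,-280,121],[-66,-280,121]],(255,255,0))
    L([[60,-138,150],[-60,-138,150]],(255,0,0))
    cv2.imwrite(f"pics/ov_{n}.png",c)
```

```text
(array([574.96229156, 102.52804694, 144.68579663]), np.float64(0.3619693198572236)) (array([408.77145509, 140.5312367 , 147.87886394]), np.float64(0.47912554906884)) 170.51050476870466
150 [np.float64(299.1), np.float64(166.3), np.float64(299.5), np.float64(170.1)] [457.20812422 -23.82846747 150.        ]
157 [np.float64(297.4), np.float64(165.4), np.float64(297.8), np.float64(169.2)] [457.11912641 -23.59632889 157.        ]
165 [np.float64(295.5), np.float64(164.3), np.float64(295.9), np.float64(168.1)] [457.01741462 -23.33102766 165.        ]
170 [np.float64(294.3), np.float64(163.7), np.float64(294.7), np.float64(167.4)] [456.95384476 -23.16521439 170.        ]
[ 4.57017415e+02 -2.33310277e+01 -2.28020981e-01  0.00000000e+00]
```

View pics/ov_top.png

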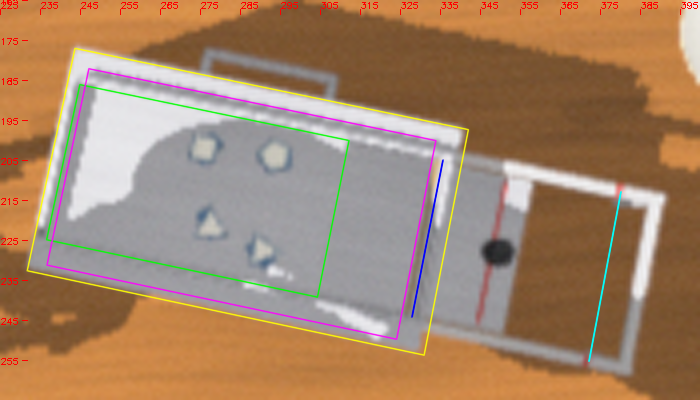

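View pics/ov_scene.png

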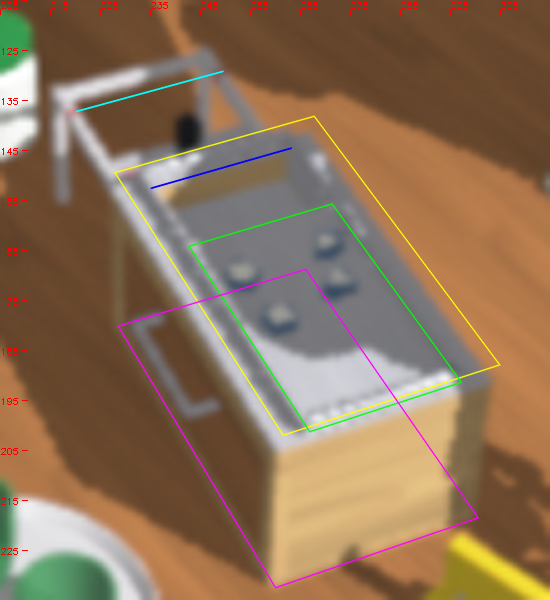

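Run:
```python
from h import *
obs=[("top",[85,150,150],(243.75,177)),("top",[85,-150,150],(340.5,197.5)),("top",[-85,-150,150],(330,252)),("top",[-85,150,150],(232,232)),
("scene",[85,150,150],(260,205.4)),("scene",[-85,150,150],(303,190.6)),
("top",[66,-280,121],(380,212.75)),("top",[-66,-280,121],(371.5,255.25)),("scene",[66,-280,121],(218.4,137.4)),("scene",[-66,-280,121],(249,129)),
("top",[0,-195,146],(349.5,228.25)),("scene",[0,-195,138],(242.6,141.4))]
for o in (obs,[x for x in obs if x[0]=="top"]):
    p,r=fit(o,[500,0,0,0]);print("zfree",p,np.degrees(p[2]))
    f=lambda q:np.concatenate([proj(n,fr([*q,0],P))[0]-uv for n,P,uv in o])
    q=least_squares(f,[500,0,0]);print("z0",q.x,np.degrees(q.x[2]));print(q.fun.reshape(-1,2).round(1).tolist())
p=np.r_[q.x,0];np.save("st.npy",p)
S=[((276,202)),((293.5,203.75)),((277.3,221)),((290.5,227.5))]
for uv in S: print("shard",inv(p,atz("top",uv,155)).round(1))
print("knob",fr(p,[0,-195,142]),"mark",fr(p,[0,-280,142]))
tp=snapshot("top");sc=snapshot("scene")
m=np.load("mat.npy");
for n,im,(x0,y0,w,h,f) in(("top",tp,(225,165,175,100,4)),("scene",sc,(205,115,110,120,5))):
    c=crop(im,x0,y0,w,h,f,n)
    def L(P,col):
        u=((proj(n,fr(p,P))-[x0,y0]+0.5)*f*8).astype(np.int32); cv2.polylines(c,[u.reshape(-1,1,2)],True,col,1,cv2.LINE_AA,3)
    L([[85,150,150],[85,-150,150],[-85,-150,150],[-85,150,150]],(0,255,255))
    L([[60,142,150],[60,-66,150],[-60,-66,150],[-60,142,150]],(0,255,0))
    L([[60,142,165],[60,-142,165],[-60,-142,165],[-60,142,165]],(0,0,255))
    L([[66,-280,121],[-66,-280,121]],(255,255,0))
    cv2.imwrite(f"pics/ov2_{n}.png",c)
```

```text
zfree [ 4.57414227e+02 -2.44671985e+01 -2.30897603e-01 -2.91008653e+00] -13.229458169374933
z0 [ 4.57829678e+02 -2.38046133e+01 -2.31268472e-01] -13.250707370664946
[[0.0, -0.4], [0.4, -0.5], [-0.2, 0.6], [-0.2, -0.5], [0.4, -1.0], [0.6, -0.1], [-0.2, -0.4], [0.1, -0.5], [1.1, -0.7], [0.0, -0.3], [0.4, -0.5], [0.2, 0.3]]
zfree [ 4.56804965e+02 -2.39712212e+01 -2.30499466e-01 -2.81718112e+00] -13.206646585517012
z0 [ 4.56831669e+02 -2.36440175e+01 -2.30495423e-01] -13.206414937227803
[[-0.0, -0.1], [0.3, -0.2], [-0.3, 0.9], [-0.2, -0.1], [-0.3, -0.2], [0.1, -0.2], [0.3, -0.2]]
shard [[ 30.4  38.2 155. ]]
shard [[ 36.2 -14.4 155. ]]
shard [[-24.6  22.6 155. ]]
shard [[-35.3 -20.  155. ]]
knob [[ 412.281994   -213.48691689  142.        ]] mark [[ 392.86290485 -296.23894995  142.        ]]
```

View pics/ov2_top.png

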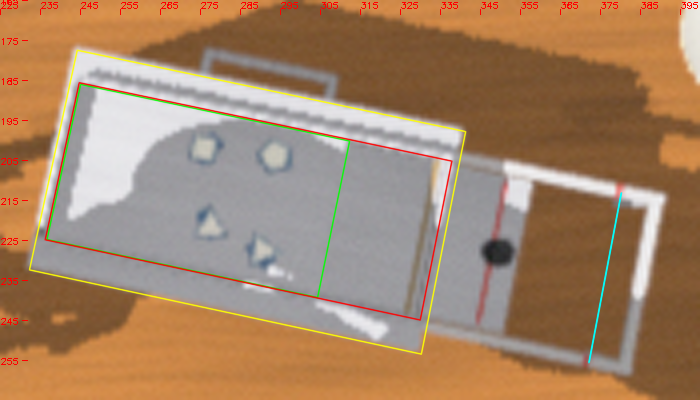

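View pics/ov2_scene.png

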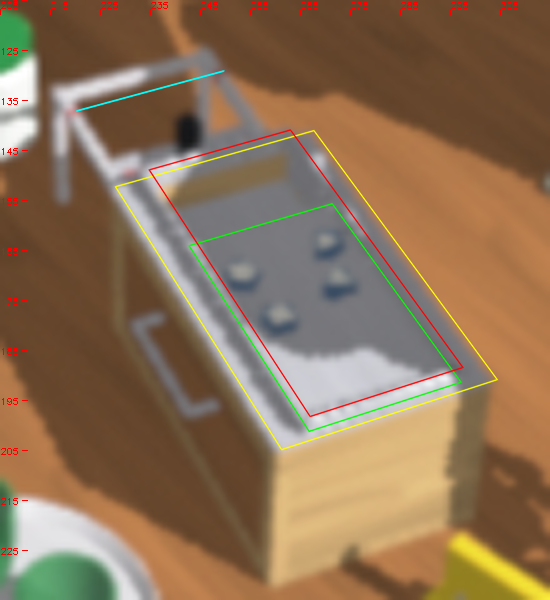

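```bash
python3 - <<'E'
from h import *
o=[("top",[52,-15,0],(159.8,178.9)),("top",[-52,-15,0],(167.8,208.1)),("top",[43,8,85],(147.6,181.1)),("top",[-43,8,85],(154.4,206.7)),
("top",[43,-8,85],(152.6,180.3)),("top",[-43,-8,85],(157.8,206.1)),
("scene",[52,15,0],(318.3,293.6)),("scene",[-52,15,0],(334.7,271)),("scene",[52,-15,22],(311.1,288.0))]
f=lambda q:np.concatenate([proj(n,fr([*q,4],P))[0]-uv for n,P,uv in o])
q=least_squares(f,[530,400,0.2]);print(q.x,np.degrees(q.x[2]));print(q.fun.reshape(-1,2).round(1).tolist())
p,r=fit(o,[530,400,.2,0]);print("zfree",p)
p=np.r_[q.x,4];np.save("scr.npy",p)
m=np.load("mat.npy");print("scraper in mat",inv(m,[p[:3]*[1,1,0]]))
for n,im,(x0,y0,w,h,f) in(("top",snapshot("top"),(140,165,60,60,8)),("scene",snapshot("scene"),(290,245,65,65,8))):
    c=crop(im,x0,y0,w,h,f,n)
    def L(p,P,col):
        u=((proj(n,fr(p,P))-[x0,y0])*f*8).astype(np.int32); cv2.polylines(c,[u.reshape(-1,1,2)],True,col,1,cv2.LINE_AA,3)
    for z in(0,22): L(p,[[52,15,z],[52,-15,z],[-52,-15,z],[-52,15,z]],(0,255,255))
    for z in(22,85): L(p,[[43,8,z],[43,-8,z],[-43,-8,z],[-43,8,z]],(255,255,255))
    L(m,[[80,45,0],[80,-45,0],[-80,-45,0],[-80,45,0]],(255,0,255))
    cv2.imwrite(f"pics/ov3_{n}.png",c)
a=cv2.imread("pics/ov3_top.png");b=cv2.imread("pics/ov3_scene.png")
H=max(a.shape[0],b.shape[0]);cv2.imwrite("pics/ov3.png",np.hstack([cv2.copyMakeBorder(i,0,H-i.shape[0],0,0,0)for i in(a,b)])[:, :]);
E
python3 -c "
import cv2;i=cv2.imread('pics/ov3.png');print(i.shape);cv2.imwrite('pics/ov3s.png',cv2.resize(i,(800,416)))"
```

```text
[5.35170397e+02 3.99333278e+02 2.72294866e-01] 15.601346611737192
[[0.3, 0.0], [0.5, -0.0], [-0.8, -0.1], [-0.5, 0.0], [-1.1, -0.7], [0.9, -0.8], [0.4, -0.2], [-0.2, 1.5], [0.6, -3.1]]
zfree [5.34899770e+02 3.99657829e+02 2.71149050e-01 4.97921713e-01]
scraper in mat [[4.99529022 2.59836987 1.54633555]]
(520, 1000, 3)
```

View pics/ov3s.png

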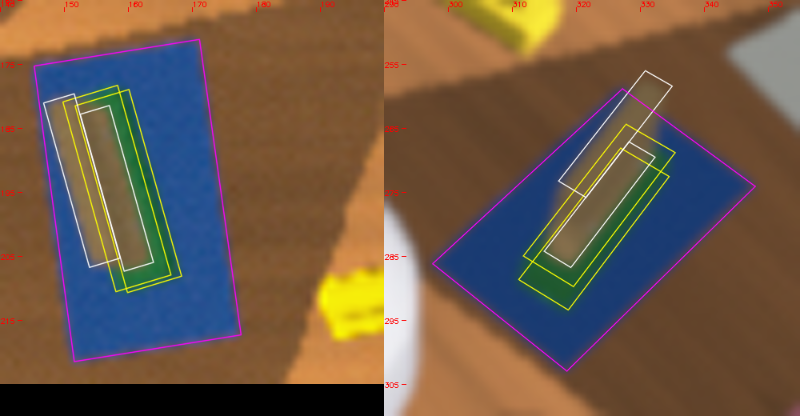

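Run:
```python
from h import *
import bench
print([k for k in dir(bench) if not k.startswith('_')])
for k in ('hold_point_z','HOLD_POINT_Z'):
    if hasattr(bench,k): print(getattr(bench,k))
def b(u,v,z): return atz("top",(u*.64,v*.64),z).round()
print("kettle",b(267,212,80),"spout",b(293,160,120),"handle ends",b(228,182,195),b(288,225,195))
print("yellow",b(322,328,40),"pink",b(173,326,40),"canister",b(660,337,112),"saucer",b(648,270,10),"teapot",b(582,200,60),"cup",b(400,207,60))
w=C["top"]["world_to_cam"];print(-w[:3,:3].T@w[:3,3])
s=np.load("scr.npy");st=np.load("st.npy")
for n,P,uv in(("grip at y95",[0,95,202],0),("end y-65",[0,-65,202],0)): print(n,fr(st,P))
```

```text
['PlanningError', 'calibration', 'hand_in', 'hold_point_z', 'sense', 'snapshot']
18.700000000000003
kettle [722. 343.  80.] spout [819. 279. 120.] handle ends [757. 389. 195.] [671. 274. 195.]
yellow [479. 237.  40.] pink [490. 554.  40.] canister [ 445. -444.  112.] saucer [ 589. -462.   10.] teapot [ 734. -315.   60.] cup [729.  66.  60.]
[ 441.37127714   17.47977329 1395.62530639]
grip at y95 [[478.53535697  68.84354887 202.        ]]
end y-65 [[441.9817774  -86.92498396 202.        ]]
```

```bash
cat >> h.py <<'E'
def togo(x,y,z,yaw=None):
    """remaining shift in tool axes (units of 20 mm), turn in units of .08 rad"""
    s=sense();p=s["tool_pos"];ps=np.radians(s["tcp_rot"][2]);d=np.array([x,y,z])-p
    c,sn=np.cos(ps),np.sin(ps)
    t=np.array([c*d[0]+sn*d[1],sn*d[0]-c*d[1],-d[2]])/20
    dy=None if yaw is None else -((np.radians(yaw)-ps+np.pi/2)%np.pi-np.pi/2)/.08
    print("t%.2f"%s["time"],"pos",p.round(1),"rot",s["tcp_rot"].round(2),"F",s["ft_force"].round(1),"gap %.1f"%s["finger_gap"],"TOGO",t.round(2),"turn",None if dy is None else round(dy,2))
E
python3 -m pendant '[[[0,1,0,-0.9],[0,1,0,-0.9],[0,1,0,-0.9],[0,1,0,-0.9],[0,1,0,-0.9],[0,1,0,-0.9],[0,1,0,-0.9],[0,1,0,-0.9],[0,1,0,-0.9],[0,1,0,-0.9]]]' 1 60
python3 -c "
from h import *
togo(535.2,399.3,150,105.6)"
```

```text
time: 1.23
tool_pos: [467.7, 509.7, 231.6]
tcp_rot: [-179.9, -0.1, 106.6]
ft_force: [0.3, -0.3, -0.4]
finger_gap: 85.3
t1.23 pos [467.7 509.7 231.6] rot [-1.7995e+02 -5.0000e-02  1.0663e+02] F [ 0.3 -0.3 -0.4] gap 85.3 TOGO [-6.25  1.65  4.08] turn 0.22
```

```bash
python3 -m pendant '[[[-0.8,0.2,0.5,0.03],[-0.8,0.2,0.5,0.03],[-0.8,0.2,0.5,0.03],[-0.8,0.2,0.5,0.03],[-0.8,0.2,0.5,0.03],[-0.8,0.2,0.5,0.03],[-0.8,0.2,0.5,0.03],[-0.65,0.25,0.5,0],[0,0,0,0],[0,0,0,0]]]' 1 60
python3 - <<'E'
from h import *
togo(535.2,399.3,42,105.6)
cv2.imwrite("pics/t1.png",crop(snapshot("top"),110,140,100,100,6,0))
cv2.imwrite("pics/s1.png",crop(snapshot("scene"),270,200,100,110,5,0))
E
```

```text
time: 2.07
tool_pos: [541.6, 391.4, 144.3]
tcp_rot: [-179.9, -0.1, 105.7]
ft_force: [-0.2, -0.1, 0.8]
finger_gap: 85.7
t2.07 pos [541.6 391.4 144.3] rot [-1.7989e+02 -6.0000e-02  1.0571e+02] F [-0.2 -0.1  0.8] gap 85.7 TOGO [ 0.47 -0.2   5.11] turn 0.02
```

View pics/t1.png

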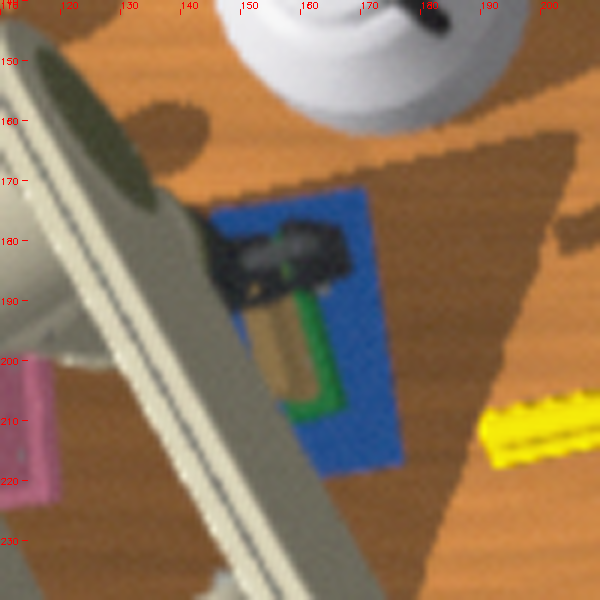

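View pics/s1.png

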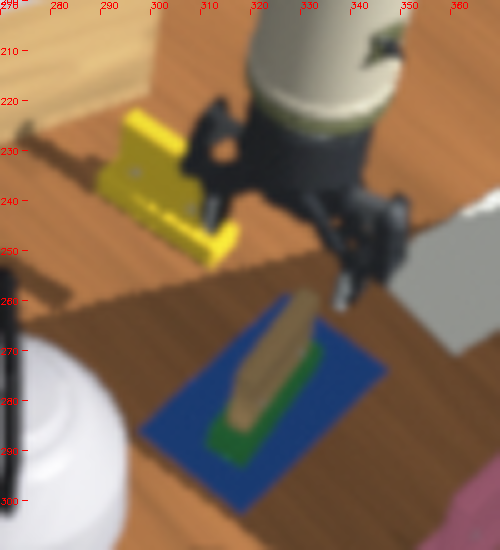

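Run:
```python
from h import *
s=sense();p=s["tool_pos"];a=np.radians(s["tcp_rot"][2]);tx=np.array([np.cos(a),np.sin(a),0]);ty=np.array([np.sin(a),-np.cos(a),0])
for n in("top","scene"):
    for k in(-1,1):
        for d in (42.5,57):
            for w in (-11,11): print(n,k,d,w,proj(n,p+[0,0,13]+tx*k*d+ty*w).round(1))
```

```text
top -1 42.5 -11 [[162.9 188.9]]
top -1 42.5 11 [[161. 182.]]
top -1 57 -11 [[167.5 187.5]]
top -1 57 11 [[165.5 180.6]]
top 1 42.5 -11 [[136.1 197.1]]
top 1 42.5 11 [[134.2 190.2]]
top 1 57 -11 [[131.5 198.5]]
top 1 57 11 [[129.6 191.6]]
scene -1 42.5 -11 [[316.3 243.7]]
scene -1 42.5 11 [[312.7 248.1]]
scene -1 57 -11 [[312.4 241.5]]
scene -1 57 11 [[308.8 245.9]]
scene 1 42.5 -11 [[339.6 256.8]]
scene 1 42.5 11 [[336.1 261.4]]
scene 1 57 -11 [[343.7 259.1]]
scene 1 57 11 [[340.3 263.8]]
```

```bash
python3 -m pendant '[[[0.25,-0.1,0.5,0],[0.2,-0.1,0.7,0],[0,0,0.8,0],[0,0,0.8,0],[0,0,0.8,0],[0,0,0.7,0],[0,0,0.5,0],[0,0,0.3,0],[0,0,0,0],[0,0,0,0]]]' 1 60
python3 - <<'E'
from h import *
togo(535.2,399.3,42,105.6)
E
```

```text
time: 3.0
tool_pos: [528.8, 410.9, 35.1]
tcp_rot: [179.9, -0.3, 106.4]
ft_force: [-0.5, -0.1, -0.2]
finger_gap: 85.7
t3.00 pos [528.8 410.9  35.1] rot [179.86  -0.27 106.38] F [-0.5 -0.1 -0.2] gap 85.7 TOGO [-0.65  0.14 -0.34] turn 0.17
```

```bash
python3 -m pendant '[[[-0.3,0.1,-0.2,0.1],[-0.25,0,-0.1,0],[0,0,0,0],[0,0,0,0],[0,0,0,0],[0,0,0,0],[0,0,0,0],[0,0,0,0],[0,0,0,0],[0,0,0,0]]]' -1 70
python3 - <<'E'
from h import *
togo(535.2,399.3,42,105.6)
E
```

```text
time: 3.83
tool_pos: [536.9, 400.9, 46.4]
tcp_rot: [179.5, -0.4, 105.8]
ft_force: [-0.1, 0.5, -0.2]
finger_gap: 15.7
t3.83 pos [536.9 400.9  46.4] rot [179.49  -0.38 105.82] F [-0.1  0.5 -0.2] gap 15.7 TOGO [-0.05 -0.11  0.22] turn 0.05
```

```bash
python3 -m pendant '[[[0,0,-0.3,0],[0,0,-0.8,0],[0,0,-1,0],[0,0,-1,0],[0,0,-1,0],[0,0,-1,0],[-0.3,0,-1,0.2],[-0.6,0,-1,0.5],[-0.9,-0.1,-1,0.6],[-1,-0.2,-0.9,0.6]]]' -1 70
python3 - <<'E'
from h import *
togo(478.5,68.8,255,76.8)
E
```

```text
time: 4.67
tool_pos: [536.0, 343.7, 227.0]
tcp_rot: [-179.6, -0.1, 97.2]
ft_force: [0.3, 0.2, -1.1]
finger_gap: 15.3
t4.67 pos [536.  343.7 227. ] rot [-1.7958e+02 -1.4000e-01  9.7220e+01] F [ 0.3  0.2 -1.1] gap 15.3 TOGO [-13.27  -4.58  -1.4 ] turn 4.45
```

```bash
python3 -m pendant '[[[-1,-0.25,-0.3,0.45],[-1,-0.25,-0.3,0.45],[-1,-0.25,-0.3,0.45],[-1,-0.25,-0.2,0.45],[-1,-0.25,-0.1,0.45],[-1,-0.2,0,0.45],[-1,-0.1,0,0.45],[-1,0,0,0.45],[-1,0,0,0.4],[-0.8,0,0,0.2]]]' -1 70
python3 - <<'E'
from h import *
togo(478.5,68.8,255,76.8)
E
```

```text
time: 5.5
tool_pos: [496.8, 140.3, 263.1]
tcp_rot: [179.8, -0.4, 77.0]
ft_force: [-0.5, 0.3, -2.5]
finger_gap: 15.4
t5.50 pos [496.8 140.3 263.1] rot [179.77  -0.43  76.96] F [-0.5  0.3 -2.5] gap 15.4 TOGO [-3.69 -0.08  0.41] turn 0.03
```

```bash
python3 -m pendant '[[[-0.8,0,0.1,0],[-0.8,0,0.2,0],[-0.7,0,0.2,0],[-0.4,0,0.2,0],[-0.2,0,0.2,0],[0,0,0.2,0],[0,0,0,0],[0,0,0,0],[0,0,0,0],[0,0,0,0]]]' -1 70
python3 - <<'E'
from h import *
togo(478.5,68.8,192,76.8)
cv2.imwrite("pics/t2.png",crop(snapshot("top"),200,150,150,110,5,0))
cv2.imwrite("pics/s2.png",crop(snapshot("scene"),205,100,110,120,5,0))
E
```

```text
time: 6.33
tool_pos: [482.2, 80.5, 242.1]
tcp_rot: [179.6, -0.5, 76.8]
ft_force: [0.0, 0.6, -2.1]
finger_gap: 15.1
t6.33 pos [482.2  80.5 242.1] rot [179.62  -0.51  76.77] F [ 0.   0.6 -2.1] gap 15.1 TOGO [-0.61 -0.05  2.51] turn -0.01
```

View pics/t2.png

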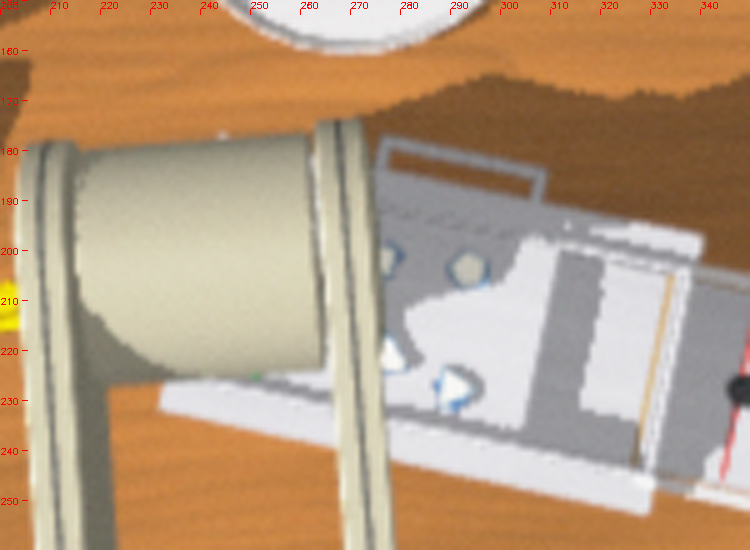

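View pics/s2.png

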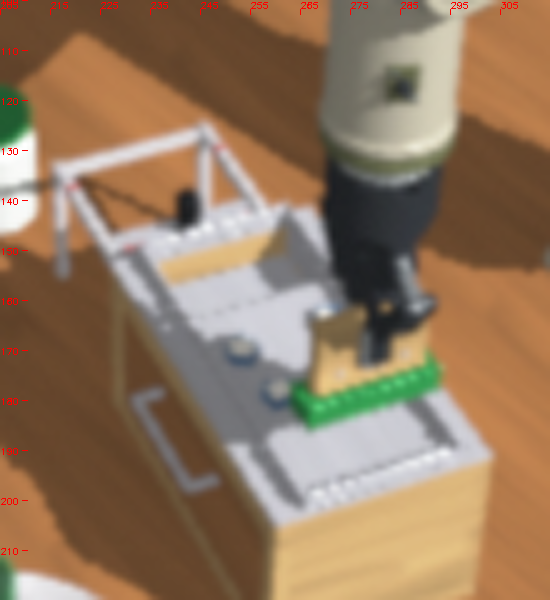

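Run:
```python
from h import *
s=sense();p=s["tool_pos"];a=np.radians(s["tcp_rot"][2]);tx=np.array([np.cos(a),np.sin(a),0]);ty=np.array([np.sin(a),-np.cos(a),0])
c=p-2*ty-[0,0,42.4]
for sx in(52,-52):
  for z in (0,22): print(sx,z,proj("scene",c+ty*sx+tx*15+[0,0,z]).round(1))
st=np.load("st.npy");print("foot centre in station",inv(st,c))
for P in([60,142,165],[-60,142,165],[60,-66,150],[-60,-66,150]):print(P,proj("scene",fr(st,P)).round(1),proj("top",fr(st,P)).round(1))
```

```text
52 0 [[266.7 186.2]]
52 22 [[267.  181.6]]
-52 0 [[293.4 177.8]]
-52 22 [[293.9 173.3]]
foot centre in station [[ -1.02734095 107.11452053 199.78702637]]
[60, 142, 165] [[266.4 197.7]] [[244.2 185.1]]
[-60, 142, 165] [[297.  187.9]] [[235.7 224.3]]
[60, -66, 150] [[242.2 163.6]] [[311.8 199.6]]
[-60, -66, 150] [[270.9 155.2]] [[303.8 238.8]]
```

```bash
python3 -m pendant '[[[0,0.05,0.3,0],[0,0.05,0.4,0],[0,0,0.4,0],[0,0,0.4,0],[0,0,0.3,0],[0,0,0.2,0],[0,0,0.1,0],[0,0,0,0],[0,0,0,0],[0,0,0,0]]]' -1 70
python3 - <<'E'
from h import *
togo(482.2,80.5,193.5,76.8)
E
```

```text
time: 7.27
tool_pos: [484.0, 80.7, 194.0]
tcp_rot: [179.8, -0.5, 76.8]
ft_force: [-0.9, 0.4, -2.1]
finger_gap: 15.4
t7.27 pos [484.   80.7 194. ] rot [179.76  -0.46  76.82] F [-0.9  0.4 -2.1] gap 15.4 TOGO [-0.03 -0.08  0.03] turn 0.0
```

```bash
python3 -m pendant '[[[0,-0.04,0.05,0],[0,-0.04,0.05,0],[0,0,0.05,0],[0,0,0.03,0],[0,0,0,0],[0,0,0,0],[0,0,0,0],[0,0,0,0],[0,0,0,0],[0,0,0,0]]]' -1 70
python3 - <<'E'
from h import *
togo(482.2,80.5,193.5,76.8)
cv2.imwrite("pics/s3.png",crop(snapshot("scene"),205,100,110,120,5,0))
E
```

```text
time: 8.1
tool_pos: [483.6, 81.3, 192.4]
tcp_rot: [179.5, -0.5, 76.8]
ft_force: [-0.9, -0.3, -0.3]
finger_gap: 14.8
t8.10 pos [483.6  81.3 192.4] rot [179.54  -0.53  76.82] F [-0.9 -0.3 -0.3] gap 14.8 TOGO [-0.05 -0.06 -0.06] turn 0.0
```

View pics/s3.png

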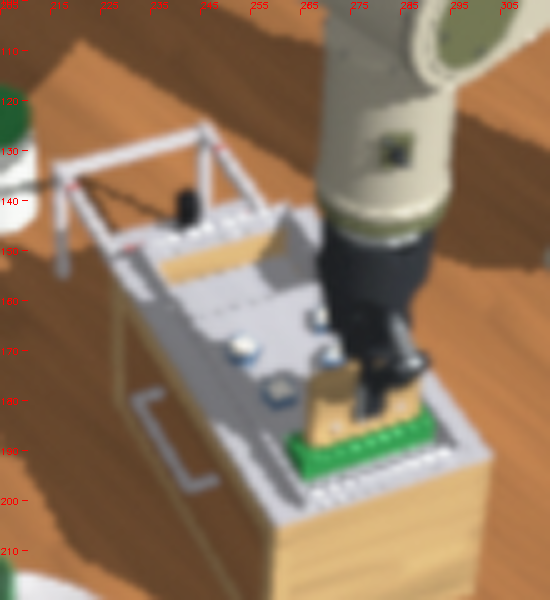

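```bash
python3 -m pendant '[[[-0.2,0,0,0],[-0.35,0,0,0],[-0.4,0,0,0],[-0.4,0,0,0],[-0.4,0,0,0],[-0.4,0,0,0],[-0.4,0,0,0],[-0.4,0,0,0],[-0.3,0,0,0],[-0.1,0,0,0]]]' -1 70
python3 - <<'E'
from h import *
togo(*fr(np.load("st.npy"),[1.5,-65,192.8])[0],76.8)
s=sense();print(inv(np.load("st.npy"),s["tool_pos"]))
E
```

```text
time: 8.98
tool_pos: [466.9, 8.7, 192.3]
tcp_rot: [179.5, -0.6, 76.8]
ft_force: [-0.3, 1.1, -0.7]
finger_gap: 15.3
t8.98 pos [466.9   8.7 192.3] rot [179.45  -0.56  76.8 ] F [-0.3  1.1 -0.7] gap 15.3 TOGO [-4.94 -0.05 -0.02] turn -0.0
[[  2.43462376  33.77617846 192.34937789]]
```

```bash
python3 -m pendant '[[[-0.3,0,0,0],[-0.35,-0.03,0,0],[-0.4,-0.03,0,0],[-0.4,0,0,0],[-0.4,0,0,0],[-0.4,0,0,0],[-0.4,0,0,0],[-0.4,0,0,0],[-0.3,0,0,0],[-0.1,0,0,0]]]' -1 70
python3 - <<'E'
from h import *
togo(*fr(np.load("st.npy"),[1.5,-65,192.8])[0],76.8)
s=sense();print(inv(np.load("st.npy"),s["tool_pos"]))
cv2.imwrite("pics/s4.png",crop(snapshot("scene"),205,100,110,120,5,0))
E
```

```text
time: 9.82
tool_pos: [448.5, -65.3, 192.4]
tcp_rot: [179.4, -0.6, 76.8]
ft_force: [0.4, 0.8, 1.8]
finger_gap: 15.4
t9.82 pos [448.5 -65.3 192.4] rot [179.38  -0.61  76.8 ] F [0.4 0.8 1.8] gap 15.4 TOGO [-1.13  0.   -0.02] turn -0.0
[[  1.40322334 -42.48745631 192.37446546]]
```

View pics/s4.png

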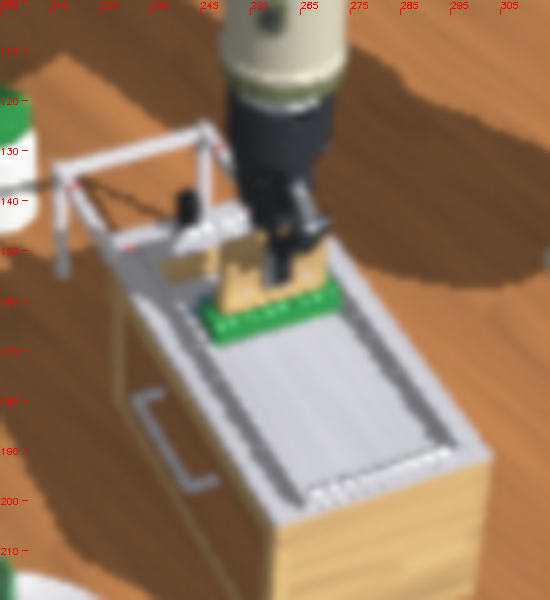

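```bash
python3 -m pendant '[[[-0.2,0,0,0],[-0.25,0,0,0],[-0.25,0,0,0],[-0.25,0,0,0],[-0.2,0,0,0],[-0.1,0,0,0],[0,0,0,0],[0,0,0,0],[0,0,0,0],[0,0,0,0]]]' -1 70
python3 - <<'E'
from h import *
togo(*fr(np.load("st.npy"),[1.5,-65,192.8])[0],76.8)
s=sense();print(inv(np.load("st.npy"),s["tool_pos"]))
cv2.imwrite("pics/s5.png",crop(snapshot("scene"),205,100,110,120,5,0))
cv2.imwrite("pics/t5.png",crop(snapshot("top"),250,150,140,110,5,0))
E
```

```text
time: 10.7
tool_pos: [442.3, -91.9, 192.2]
tcp_rot: [179.4, -0.6, 76.8]
ft_force: [-0.6, 0.9, 0.6]
finger_gap: 15.2
t10.70 pos [442.3 -91.9 192.2] rot [179.38  -0.63  76.8 ] F [-0.6  0.9  0.6] gap 15.2 TOGO [ 0.24  0.   -0.03] turn 0.0
[[  1.47235542 -69.72476789 192.22987809]]
```

View pics/s5.png

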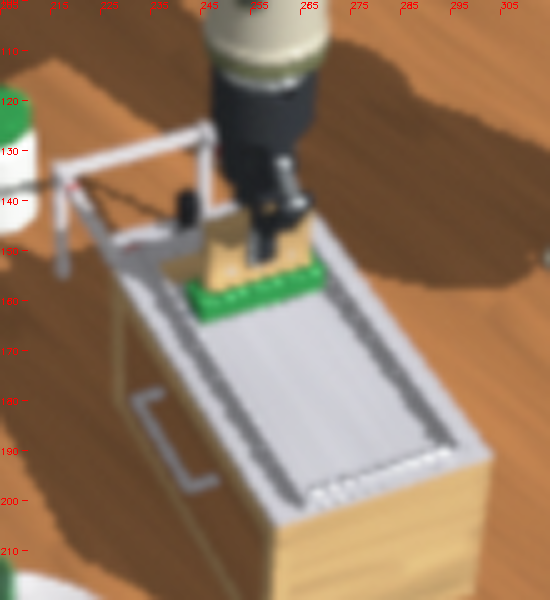

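View pics/t5.png

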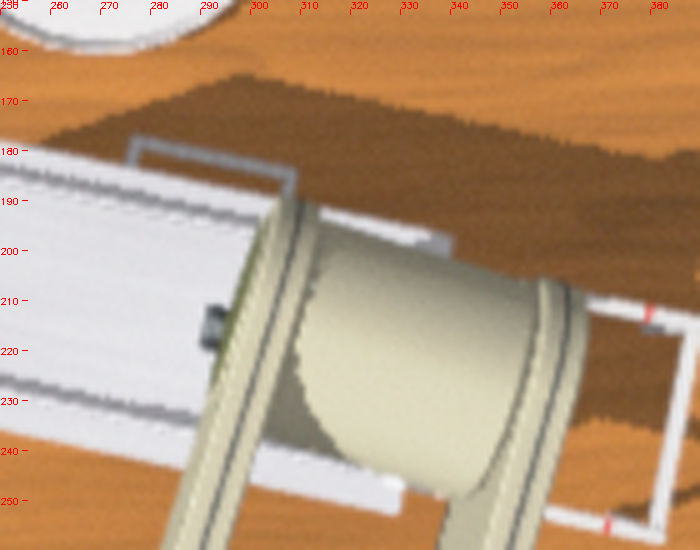

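```bash
python3 -m pendant '[[[0.2,0,0,0],[0.4,0,0,0],[0.4,0,-0.1,0],[0.5,0,-0.5,0],[0.7,0,-0.8,0],[0.8,0,-0.9,0],[0.9,0,-0.9,0],[1,0,-0.8,0],[1,0,-0.4,0],[1,0,0,0]]]' -1 70
python3 - <<'E'
from h import *
togo(478.5,68.8,255,76.8)
E
```

```text
time: 11.63
tool_pos: [471.6, 52.6, 286.4]
tcp_rot: [179.7, -0.7, 76.7]
ft_force: [0.4, 1.0, -2.3]
finger_gap: 15.4
t11.63 pos [471.6  52.6 286.4] rot [179.74  -0.65  76.67] F [ 0.4  1.  -2.3] gap 15.4 TOGO [0.87 0.15 1.57] turn -0.03
```

```bash
python3 -m pendant '[[[1,0.1,0,-0.4],[1,0.1,0,-0.5],[1,0.1,0,-0.5],[1,0.1,0,-0.5],[1,0.1,0,-0.5],[1,0.1,0,-0.5],[1,0.1,0,-0.5],[1,0.1,0,-0.5],[1,0.2,0,-0.5],[1,0.2,0,-0.4]]]' -1 70
python3 - <<'E'
from h import *
togo(532.5,396,60,98)
cv2.imwrite("pics/t6.png",crop(snapshot("top"),225,165,175,100,4,0))
cv2.imwrite("pics/s6.png",crop(snapshot("scene"),205,100,110,120,5,0))
E
```

```text
time: 12.47
tool_pos: [502.6, 273.9, 297.0]
tcp_rot: [179.3, -0.7, 100.1]
ft_force: [0.6, -0.5, -2.1]
finger_gap: 15.4
t12.47 pos [502.6 273.9 297. ] rot [179.3   -0.66 100.15] F [ 0.6 -0.5 -2.1] gap 15.4 TOGO [ 5.75  2.55 11.85] turn 0.47
```

View pics/t6.png

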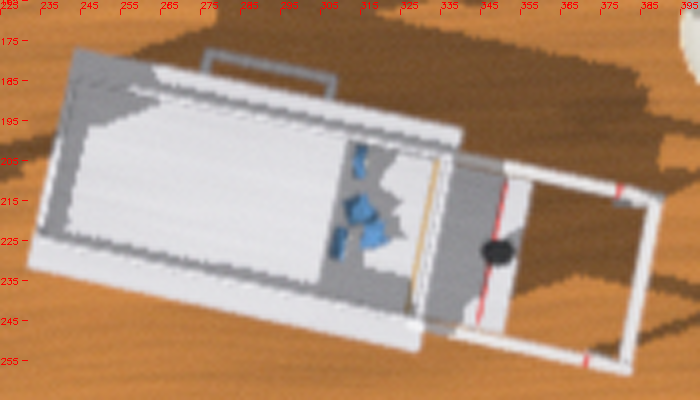

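View pics/s6.png

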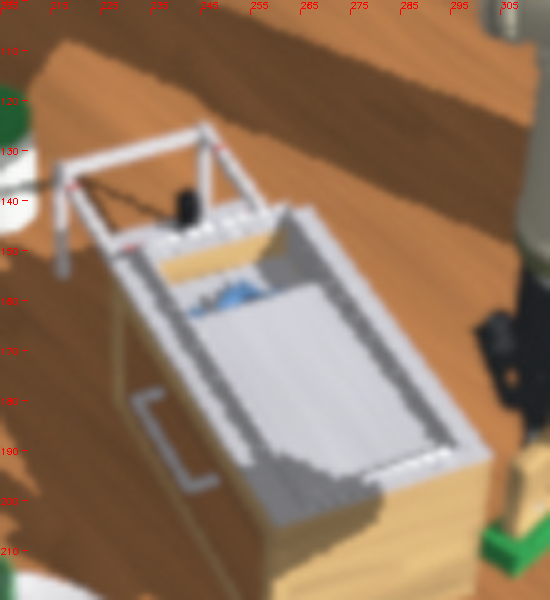

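Run:
```python
from h import *
st=np.load("st.npy")
for uv in((315,205),(315.5,217.5),(318.5,223.75),(309.75,225.5)): print(uv,inv(st,atz("top",uv,122)).round(),inv(st,atz("top",uv,135)).round())
im=cv2.imread("pics/s6.png");cv2.imwrite("pics/s6b.png",cv2.resize(im[220:340,150:350],None,fx=4,fy=4,interpolation=cv2.INTER_CUBIC))
im=cv2.imread("pics/t6.png");cv2.imwrite("pics/t6b.png",cv2.resize(im[120:310,300:450],None,fx=4,fy=4*190/190*0.78,interpolation=cv2.INTER_CUBIC))
for z in(117,122,132,142):
  print(z,[proj("scene",fr(st,[x,y,z]))[0].round(1).tolist() for x,y in((33,-77),(-1,-82),(-20,-93),(-21,-66))])
```

```text
(315, 205) [[ 48. -81. 122.]] [[ 47. -80. 135.]]
(315.5, 217.5) [[ 10. -90. 122.]] [[ 10. -89. 135.]]
(318.5, 223.75) [[  -7. -103.  122.]] [[  -7. -102.  135.]]
(309.75, 225.5) [[-17. -78. 122.]] [[-17. -77. 135.]]
117 [[247.5, 166.2], [254.9, 163.1], [258.2, 160.0], [261.4, 164.3]]
122 [[247.5, 165.3], [255.0, 162.1], [258.2, 159.0], [261.4, 163.3]]
132 [[247.5, 163.4], [255.0, 160.2], [258.3, 157.1], [261.5, 161.4]]
142 [[247.5, 161.4], [255.1, 158.2], [258.4, 155.2], [261.6, 159.4]]
```

View pics/s6b.png

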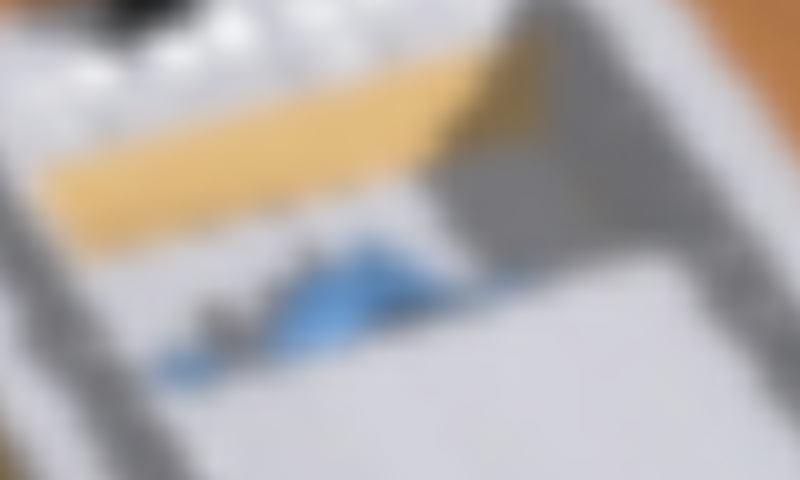

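View pics/t6b.png

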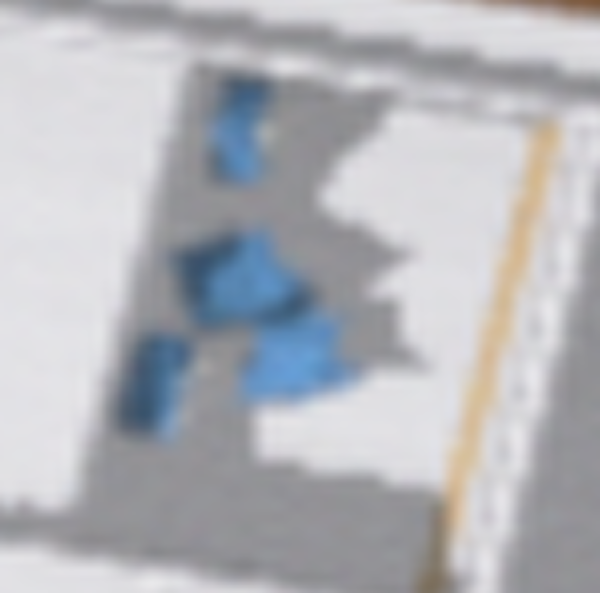

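```bash
python3 -m pendant '[[[0.6,0.25,0.3,0.1],[0.7,0.3,0.7,0.1],[0.7,0.3,0.9,0.1],[0.7,0.3,1,0.1],[0.7,0.3,1,0],[0.7,0.3,1,0],[0.6,0.2,0.9,0],[0.3,0.1,0.7,0],[0,0,0.5,0],[0,0,0.2,0]]]' -1 70
python3 - <<'E'
from h import *
togo(532.5,396,60,98)
E
```

```text
time: 13.4
tool_pos: [525.6, 394.2, 154.9]
tcp_rot: [179.1, -0.8, 98.4]
ft_force: [0.3, -0.6, -2.7]
finger_gap: 15.2
t13.40 pos [525.6 394.2 154.9] rot [179.15  -0.76  98.42] F [ 0.3 -0.6 -2.7] gap 15.2 TOGO [0.04 0.36 4.75] turn 0.09
```

```bash
python3 -m pendant '[[[0,0.1,0.5,0],[0,0.1,0.8,0],[0,0.1,0.8,0],[0,0,0.8,0],[0,0,0.7,0],[0,0,0.5,0],[0,0,0.3,0],[0,0,0.2,0],[0,0,0,0],[0,0,0,0]]]' -1 70
python3 - <<'E'
from h import *
togo(532.5,396,47,98)
E
```

```text
time: 14.23
tool_pos: [536.9, 393.5, 62.9]
tcp_rot: [178.7, -0.8, 98.2]
ft_force: [0.5, -0.1, -2.8]
finger_gap: 15.1
t14.23 pos [536.9 393.5  62.9] rot [178.75  -0.84  98.16] F [ 0.5 -0.1 -2.8] gap 15.1 TOGO [ 0.15 -0.2   0.79] turn 0.04
```

```bash
python3 -m pendant '[[[0.1,-0.1,0.15,0],[0,-0.1,0.2,0],[0,0,0.15,0],[0,0,0.1,0],[0,0,0.08,0],[0,0,0.05,0],[0,0,0.04,0],[0,0,0,0],[0,0,0,0],[0,0,0,0]]]' -1 70
python3 - <<'E'
from h import *
togo(532.5,396,46,98)
E
```

```text
time: 15.07
tool_pos: [534.3, 397.0, 49.4]
tcp_rot: [178.5, -1.0, 98.2]
ft_force: [0.4, -0.3, -0.9]
finger_gap: 15.2
t15.07 pos [534.3 397.   49.4] rot [178.47  -0.96  98.2 ] F [ 0.4 -0.3 -0.9] gap 15.2 TOGO [-0.04 -0.1   0.17] turn 0.04
```

```bash
python3 -m pendant '[[[0,0,0.06,0],[0,0,0.06,0],[0,0,0.05,0],[0,0,0,0],[0,0,0,0],[0,0,0,0],[0,0,0,0],[0,0,0,0],[0,0,0,0],[0,0,0,0]]]' -1 70
python3 - <<'E'
from h import *
togo(532.5,396,46,98)
E
```

```text
time: 15.9
tool_pos: [535.2, 397.5, 47.4]
tcp_rot: [178.4, -1.0, 98.2]
ft_force: [0.1, 0.1, -0.6]
finger_gap: 15.4
t15.90 pos [535.2 397.5  47.4] rot [178.37  -1.01  98.2 ] F [ 0.1  0.1 -0.6] gap 15.4 TOGO [-0.05 -0.14  0.07] turn 0.04
```

Contact with the mat is nearly full, so I release.

```bash
python3 -m pendant '[[[0,0,0.05,0],[0,0,0,0],[0,0,0,0],[0,0,0,0],[0,0,0,0],[0,0,0,0],[0,0,0,0],[0,0,0,0],[0,0,0,0],[0,0,0,0]]]' 1 70
python3 - <<'E'
from h import *
togo(532.5,396,150,98)
cv2.imwrite("pics/s7.png",crop(snapshot("scene"),270,200,100,110,5,0))
E
```

```text
time: 16.73
tool_pos: [536.1, 398.0, 47.0]
tcp_rot: [178.3, -1.1, 98.2]
ft_force: [0.1, -0.1, 0.4]
finger_gap: 85.5
t16.73 pos [536.1 398.   47. ] rot [178.26  -1.06  98.19] F [ 0.1 -0.1  0.4] gap 85.5 TOGO [-0.07 -0.19 -5.15] turn 0.04
```

View pics/s7.png

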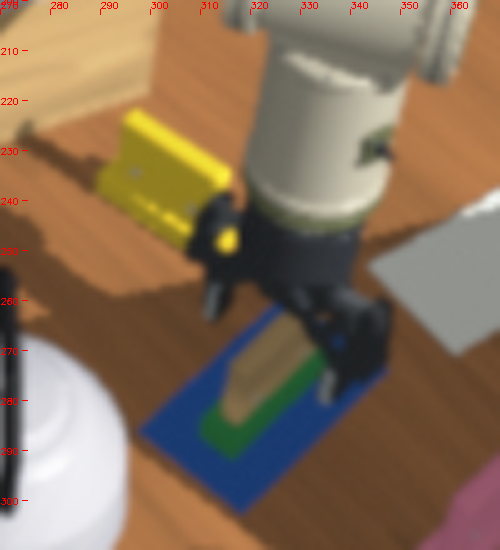

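```bash
python3 -m pendant '[[[0,0,-0.5,0],[0,0,-0.9,0],[0,0,-1,0],[0,0,-1,0],[0,0,-1,0],[0,0,-1,0],[-0.3,0,-1,0.2],[-0.6,0,-1,0.4],[-0.9,0,-0.9,0.5],[-1,0,-0.6,0.5]]]' 1 70
python3 - <<'E'
from h import *
togo(412.3,-213.5,250,76.8)
cv2.imwrite("pics/s8.png",crop(snapshot("scene"),270,200,100,110,5,0))
E
```

```text
time: 17.62
tool_pos: [532.7, 338.5, 233.5]
tcp_rot: [178.7, -1.2, 90.9]
ft_force: [0.3, 0.7, 0.7]
finger_gap: 85.8
t17.62 pos [532.7 338.5 233.5] rot [178.72  -1.16  90.93] F [0.3 0.7 0.7] gap 85.8 TOGO [-27.5   -6.46  -0.83] turn 3.08
```

View pics/s8.png

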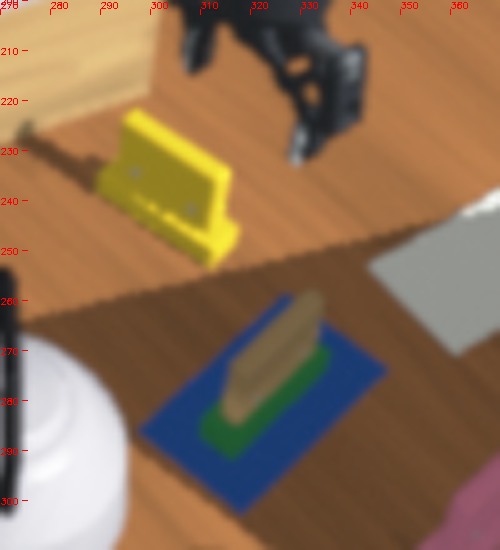

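```bash
python3 -m pendant '[[[-1,-0.2,-0.2,0.4],[-1,-0.2,-0.2,0.4],[-1,-0.15,-0.2,0.4],[-1,-0.1,-0.1,0.4],[-1,-0.1,0,0.4],[-1,-0.1,0,0.4],[-1,0,0,0.4],[-1,0,0,0.2],[-1,0,0,0.1],[-1,0,0,0]]]' 0 70
python3 - <<'E'
from h import *
togo(412.3,-213.5,250,76.8)
E
python3 -m pendant '[[[-1,0,0,0],[-1,0,0,0],[-1,0,0,0],[-1,0,0,0],[-1,0,0,0],[-1,0,0,0],[-1,0,0,0],[-1,0,0,0],[-1,0,0,0],[-1,0,0,0]]]' 0 70
python3 - <<'E'
from h import *
togo(412.3,-213.5,250,76.8)
E
```

```text
time: 18.5
tool_pos: [490.3, 132.6, 256.7]
tcp_rot: [178.1, -2.0, 75.9]
ft_force: [-0.2, -0.8, -0.6]
finger_gap: 42.3
t18.50 pos [490.3 132.6 256.7] rot [178.15  -1.98  75.87] F [-0.2 -0.8 -0.6] gap 42.3 TOGO [-17.73   0.45   0.33] turn -0.2
time: 19.33
tool_pos: [437.9, -70.0, 257.2]
tcp_rot: [177.6, -2.0, 76.0]
ft_force: [-0.2, -0.2, 0.5]
finger_gap: 42.8
t19.33 pos [437.9 -70.  257.2] rot [177.55  -2.05  76.05] F [-0.2 -0.2  0.5] gap 42.8 TOGO [-7.27  0.49  0.36] turn -0.16
```

```bash
cat >> h.py <<'E'
from scipy.spatial.transform import Rotation as Ro
def togo(x,y,z,yaw=None,gp=False):
    s=sense();p=s["tool_pos"];R=Ro.from_euler("xyz",s["tcp_rot"],degrees=True).as_matrix()
    g=p-R[:,2]*18.7
    t=R.T@(np.array([x,y,z])-(g if gp else p))/20
    ps=np.radians(s["tcp_rot"][2]);dy=None if yaw is None else -((np.radians(yaw)-ps+np.pi/2)%np.pi-np.pi/2)/.08
    print("t%.2f"%s["time"],"pos",p.round(1),"gp",g.round(1),"gp st",inv(np.load("st.npy"),g)[0].round(1),"rot",s["tcp_rot"].round(2),"F",s["ft_force"].round(1),"gap %.1f"%s["finger_gap"],"TOGO",t.round(2),"turn",None if dy is None else round(dy,2))
E
python3 -m pendant '[[[-1,0,0,-0.1],[-1,0.1,0,-0.1],[-1,0.1,0,0],[-1,0.1,0,0],[-1,0.1,0,0],[-0.9,0,0,0],[-0.6,0,0,0],[-0.2,0,0,0],[0,0,0,0],[0,0,0,0]]]' 0 70
python3 - <<'E'
from h import *
togo(*fr(np.load("st.npy"),[0,-195,160])[0],76.8,gp=True)
cv2.imwrite("pics/t9.png",crop(snapshot("top"),260,160,140,110,5,0))
cv2.imwrite("pics/s9.png",crop(snapshot("scene"),195,85,110,120,5,0))
E
```

```text
time: 20.17
tool_pos: [411.9, -211.7, 259.9]
tcp_rot: [177.0, -1.8, 76.8]
ft_force: [0.2, -0.1, 0.4]
finger_gap: 42.8
t20.17 pos [ 411.9 -211.7  259.9] gp [ 410.8 -212.   278.6] gp st [  -1.8 -193.9  278.6] rot [177.01  -1.81  76.84] F [ 0.2 -0.1  0.4] gap 42.8 TOGO [-0.24 -0.22  5.92] turn 0.01
```

View pics/t9.png

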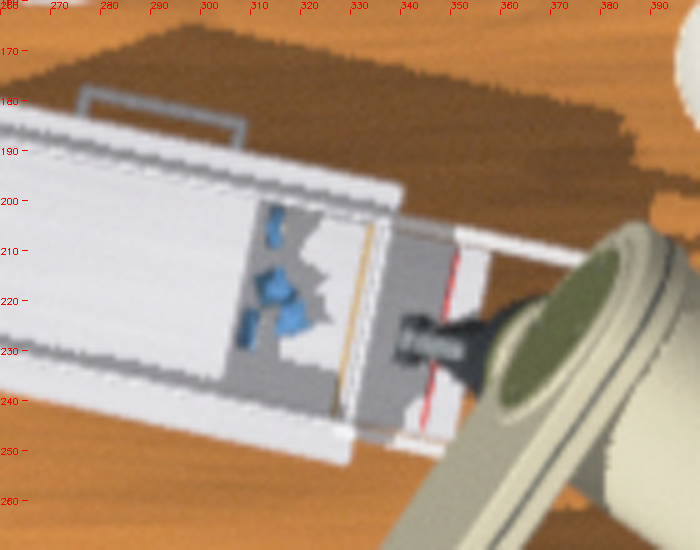

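View pics/s9.png

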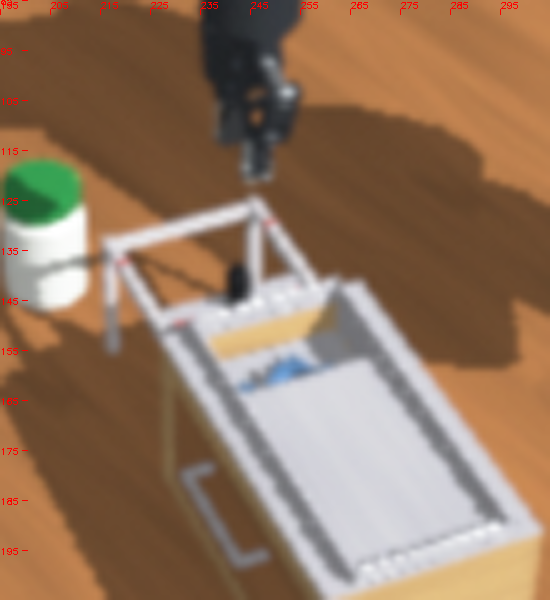

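Run:
```python
from h import *
st=np.load("st.npy");s=sense();p=s["tool_pos"];R=Ro.from_euler("xyz",s["tcp_rot"],degrees=True).as_matrix()
for d in(-35,-21,0,21,35): print(d,proj("scene",p+R[:,0]*d-R[:,2]*7).round(1),proj("top",p+R[:,0]*d-R[:,2]*7).round(1))
for z in(117,157): print(z,proj("scene",fr(st,[0,-195,z])).round(1),proj("top",fr(st,[0,-195,z])).round(1))
print(tri((242.4,138),(349.5,228)))
```

```text
-35 [[239.9 110.8]] [[370.  231.9]]
-21 [[241.4 112.7]] [[364.9 230.8]]
0 [[243.7 115.7]] [[357.3 229.2]]
21 [[245.9 118.6]] [[349.8 227.6]]
35 [[247.5 120.6]] [[344.7 226.5]]
117 [[242.9 145.7]] [[348.1 227.9]]
157 [[243.  137.9]] [[350.5 228.1]]
(array([ 413.85970666, -211.1595985 ,  158.43527694]), np.float64(0.6214042868826937))
```

```bash
python3 -m pendant '[[[-0.1,-0.1,0.4,0],[-0.1,-0.1,0.6,0],[0,0,0.7,0],[0,0,0.7,0],[0,0,0.6,0],[0,0,0.5,0],[0,0,0.3,0],[0,0,0.1,0],[0,0,0,0],[0,0,0,0]]]' 0 70
python3 - <<'E'
from h import *
togo(*fr(np.load("st.npy"),[0,-195,143.5])[0],76.8,gp=True)
E
```

```text
time: 21.1
tool_pos: [410.7, -207.8, 171.5]
tcp_rot: [177.2, -1.9, 77.3]
ft_force: [-0.5, 0.2, 0.4]
finger_gap: 43.0
t21.10 pos [ 410.7 -207.8  171.5] gp [ 409.7 -208.2  190.2] gp st [  -3.7 -190.5  190.2] rot [177.19  -1.91  77.29] F [-0.5  0.2  0.4] gap 43.0 TOGO [-0.31  0.07  2.33] turn 0.11
```

```bash
python3 -m pendant '[[[-0.15,0.05,0,0.1],[-0.15,0.05,0,0],[0,0,0.2,0],[0,0,0.2,0],[0,0,0.1,0],[0,0,0,0],[0,0,0,0],[0,0,0,0],[0,0,0,0],[0,0,0,0]]]' 0 70
python3 - <<'E'
from h import *
togo(*fr(np.load("st.npy"),[0,-195,143.5])[0],76.8,gp=True)
cv2.imwrite("pics/s10.png",crop(snapshot("scene"),210,90,75,75,8,0))
E
```

```text
time: 21.93
tool_pos: [413.6, -216.0, 163.4]
tcp_rot: [176.9, -1.8, 76.8]
ft_force: [-0.6, -0.3, -0.4]
finger_gap: 42.4
t21.93 pos [ 413.6 -216.   163.4] gp [ 412.4 -216.3  182. ] gp st [   0.8 -197.7  182. ] rot [176.94  -1.82  76.77] F [-0.6 -0.3 -0.4] gap 42.4 TOGO [ 0.08 -0.14  1.93] turn -0.01
```

View pics/s10.png

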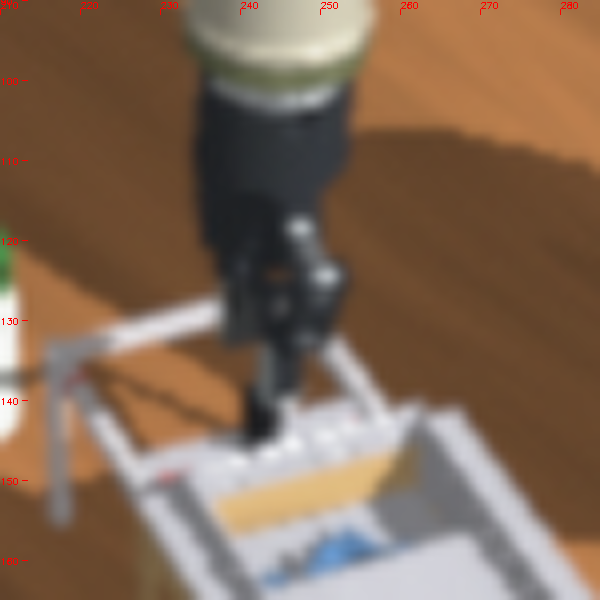

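```bash
python3 -m pendant '[[[0.05,-0.05,0.2,0],[0.03,-0.05,0.3,0],[0,0,0.3,0],[0,0,0.3,0],[0,0,0.25,0],[0,0,0.2,0],[0,0,0.1,0],[0,0,0,0],[0,0,0,0],[0,0,0,0]]]' 0 70
python3 - <<'E'
from h import *
togo(*fr(np.load("st.npy"),[0,-195,143.5])[0],76.8,gp=True)
E
```

```text
time: 22.82
tool_pos: [413.3, -212.4, 125.6]
tcp_rot: [177.0, -1.9, 76.8]
ft_force: [-0.0, -0.3, 0.3]
finger_gap: 42.8
t22.82 pos [ 413.3 -212.4  125.6] gp [ 412.2 -212.8  144.2] gp st [  -0.2 -194.4  144.2] rot [177.05  -1.87  76.78] F [-0.  -0.3  0.3] gap 42.8 TOGO [-0.03  0.01  0.04] turn -0.0
```

```bash
python3 -m pendant '[[[0,0,0,0],[0,0,0,0],[0,0,0,0],[0,0,0,0],[0,0,0,0],[0,0,0,0],[0,0,0,0],[0,0,0,0],[0,0,0,0],[0,0,0,0]]]' -1 80
python3 - <<'E'
from h import *
togo(*fr(np.load("st.npy"),[0,-195,143.5])[0],76.8,gp=True)
cv2.imwrite("pics/s11.png",crop(snapshot("scene"),210,90,75,75,8,0))
E
```

```text
time: 23.65
tool_pos: [413.6, -212.1, 126.4]
tcp_rot: [177.0, -1.9, 76.8]
ft_force: [0.1, 1.4, 0.2]
finger_gap: 19.3
t23.65 pos [ 413.6 -212.1  126.4] gp [ 412.5 -212.4  145. ] gp st [   0.  -193.9  145. ] rot [177.01  -1.89  76.82] F [0.1 1.4 0.2] gap 19.3 TOGO [-0.06 -0.    0.07] turn 0.0
```

View pics/s11.png

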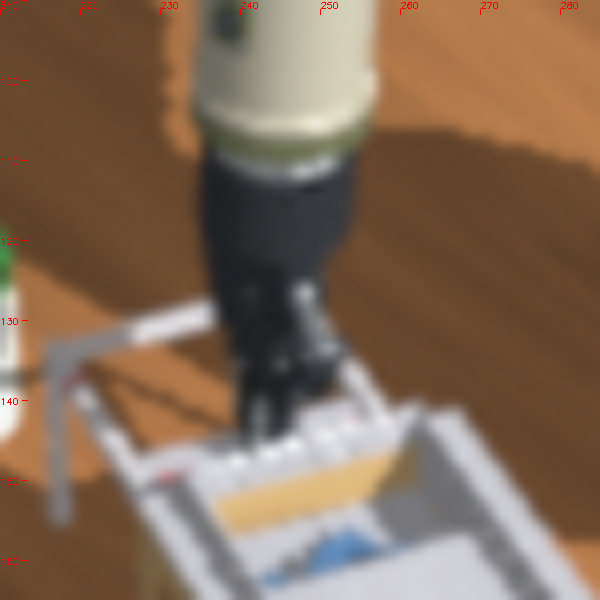

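```bash
python3 - <<'E'
from h import *
s=sense();R=Ro.from_euler("xyz",s["tcp_rot"],degrees=True).as_matrix()
st=np.load("st.npy")
g=inv(st,s["tool_pos"]-R[:,2]*18.7)[0]
togo(*fr(st,g+[0,-85,0])[0],76.8,gp=True)
E
python3 -m pendant '[[[-0.2,0,0,0],[-0.4,0,0,0],[-0.5,0,-0.02,0],[-0.5,0,-0.02,0],[-0.5,0,-0.02,0],[-0.5,0,-0.02,0],[-0.4,0,0,0],[-0.3,0,0,0],[-0.1,0,0,0],[0,0,0,0]]]' -1 80
python3 - <<'E'
from h import *
togo(*fr(np.load("st.npy"),[0,-279,145])[0],76.8,gp=True)
E
```

```text
t23.70 pos [ 413.6 -212.1  126.4] gp [ 412.5 -212.4  145.1] gp st [   0.  -193.9  145.1] rot [177.    -1.89  76.82] F [-0.   1.6 -0.2] gap 19.3 TOGO [-4.25  0.01 -0.14] turn 0.0
time: 24.53
tool_pos: [397.1, -282.3, 126.4]
tcp_rot: [177.0, -2.3, 76.9]
ft_force: [2.2, 5.7, 1.0]
finger_gap: 18.9
t24.53 pos [ 397.1 -282.3  126.4] gp [ 396.  -282.8  145. ] gp st [-1.000e-01 -2.662e+02  1.450e+02] rot [177.    -2.26  76.88] F [2.2 5.7 1. ] gap 18.9 TOGO [-0.64  0.   -0.02] turn 0.02
```

```bash
python3 -m pendant '[[[-0.2,0,0,0],[-0.25,0,0,0],[-0.2,0,0,0],[-0.1,0,0,0],[0,0,0,0],[0,0,0,0],[0,0,0,0],[0,0,0,0],[0,0,0,0],[0,0,0,0]]]' -1 80
python3 - <<'E'
from h import *
togo(*fr(np.load("st.npy"),[0,-279,145])[0],76.8,gp=True)
cv2.imwrite("pics/s12.png",crop(snapshot("scene"),200,85,90,85,7,0))
cv2.imwrite("pics/t12.png",crop(snapshot("top"),290,170,110,100,6,0))
E
```

```text
time: 25.37
tool_pos: [393.0, -299.5, 126.4]
tcp_rot: [177.0, -2.7, 76.8]
ft_force: [1.1, 7.5, 2.0]
finger_gap: 19.5
t25.37 pos [ 393.  -299.5  126.4] gp [ 391.9 -300.2  145. ] gp st [-1.000e-01 -2.841e+02  1.450e+02] rot [176.96  -2.71  76.82] F [1.1 7.5 2. ] gap 19.5 TOGO [0.25 0.   0.01] turn 0.0
```

View pics/s12.png

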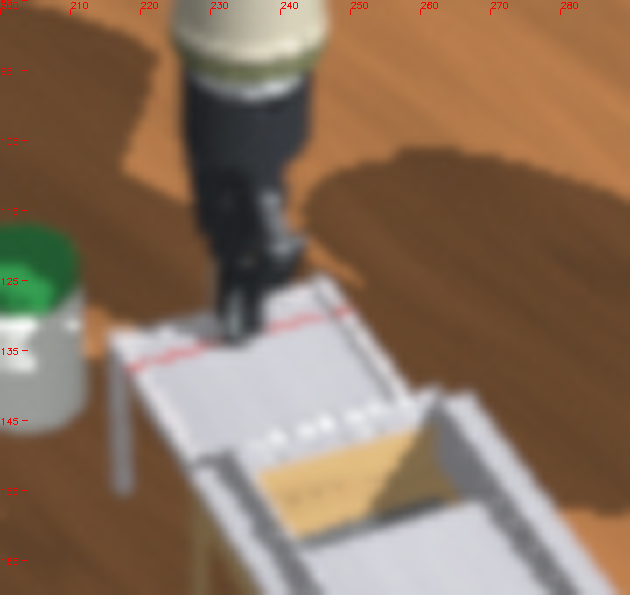

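View pics/t12.png

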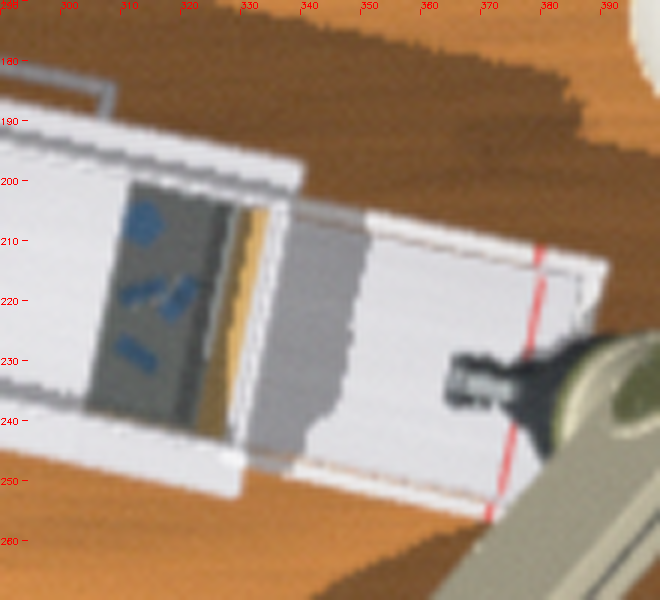

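```bash
python3 -m pendant '[[[0.08,0,0,0],[0.08,0,0,0],[0.05,0,0,0],[0,0,0,0],[0,0,0,0],[0,0,0,0],[0,0,0,0],[0,0,0,0],[0,0,0,0],[0,0,0,0]]]' -1 80
python3 - <<'E'
from h import *
T=fr(np.load("st.npy"),[0,-279,145])[0]
togo(*T,76.8,gp=True)
for i in range(3): snapshot("top"); togo(*T,76.8,gp=True)
im=snapshot("top");cv2.imwrite("pics/t13.png",crop(im,290,170,110,100,6,0));cv2.imwrite("pics/t13b.png",crop(im,362,205,25,55,10,0))
E
```

```text
time: 26.3
tool_pos: [393.5, -297.5, 126.4]
tcp_rot: [176.9, -3.0, 76.9]
ft_force: [1.4, 6.0, 2.7]
finger_gap: 19.6
t26.30 pos [ 393.5 -297.5  126.4] gp [ 392.3 -298.2  145. ] gp st [-1.00e-01 -2.82e+02  1.45e+02] rot [176.92  -3.    76.85] F [1.4 6.  2.7] gap 19.6 TOGO [0.15 0.   0.01] turn 0.01
t26.35 pos [ 393.5 -297.5  126.4] gp [ 392.3 -298.2  145. ] gp st [-1.00e-01 -2.82e+02  1.45e+02] rot [176.92  -3.    76.85] F [0.4 6.  0.9] gap 19.5 TOGO [0.15 0.   0.01] turn 0.01
t26.40 pos [ 393.5 -297.5  126.4] gp [ 392.3 -298.3  145.1] gp st [-1.000e-01 -2.821e+02  1.451e+02] rot [176.91  -3.    76.85] F [1.2 6.1 2.1] gap 19.4 TOGO [0.15 0.   0.01] turn 0.01
t26.45 pos [ 393.5 -297.5  126.4] gp [ 392.3 -298.2  145. ] gp st [-1.000e-01 -2.821e+02  1.450e+02] rot [176.92  -3.    76.85] F [1.6 6.  1.3] gap 19.3 TOGO [0.15 0.   0.01] turn 0.01
```

View pics/t13b.png

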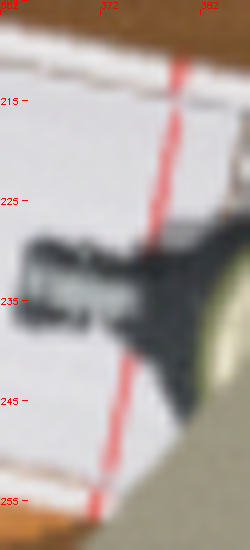

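```bash
python3 -m pendant '[[[0.07,0,0,0],[0.06,0,0,0],[0.04,0,0,0],[0,0,0,0],[0,0,0,0],[0,0,0,0],[0,0,0,0],[0,0,0,0],[0,0,0,0],[0,0,0,0]]]' -1 80
python3 -m pendant '[[[0,0,0,0],[0,0,0,0],[0,0,0,0],[0,0,0,0],[0,0,0,0],[0,0,0,0],[0,0,0,0],[0,0,0,0],[0,0,0,0],[0,0,0,0]]]' -1 80
python3 - <<'E'
from h import *
T=fr(np.load("st.npy"),[0,-279,145])[0]
togo(*T,76.8,gp=True)
for i in range(2): snapshot("top"); togo(*T,76.8,gp=True)
im=snapshot("top");a=crop(im,362,205,25,55,10,0);b=crop(snapshot("scene"),210,110,50,55,10,0);cv2.imwrite("pics/fin.png",np.hstack([a,b]))
cv2.imwrite("pics/fin2.png",crop(im,290,170,110,100,6,0))
cv2.imwrite("pics/fin3.png",cv2.resize(snapshot("scene")[:,:,::-1],(800,600)))
E
```

```text
time: 27.33
tool_pos: [393.7, -296.8, 126.4]
tcp_rot: [176.9, -3.2, 76.9]
ft_force: [1.4, 6.3, 1.6]
finger_gap: 19.4
time: 28.17
tool_pos: [393.1, -299.4, 126.4]
tcp_rot: [176.8, -3.4, 76.9]
ft_force: [1.8, 6.0, 1.3]
finger_gap: 19.4
t28.17 pos [ 393.1 -299.4  126.4] gp [ 391.8 -300.2  145. ] gp st [-1.000e-01 -2.841e+02  1.450e+02] rot [176.83  -3.42  76.94] F [1.8 6.  1.3] gap 19.4 TOGO [0.26 0.   0.02] turn 0.03
t28.22 pos [ 393.1 -299.4  126.4] gp [ 391.8 -300.3  145. ] gp st [-1.000e-01 -2.842e+02  1.450e+02] rot [176.83  -3.41  76.94] F [1.5 5.9 1.6] gap 19.6 TOGO [0.26 0.   0.02] turn 0.03
t28.27 pos [ 393.1 -299.4  126.4] gp [ 391.8 -300.3  145. ] gp st [-1.000e-01 -2.842e+02  1.450e+02] rot [176.83  -3.41  76.94] F [1.5 6.2 1. ] gap 19.1 TOGO [0.26 0.   0.02] turn 0.03
```

View pics/fin.png

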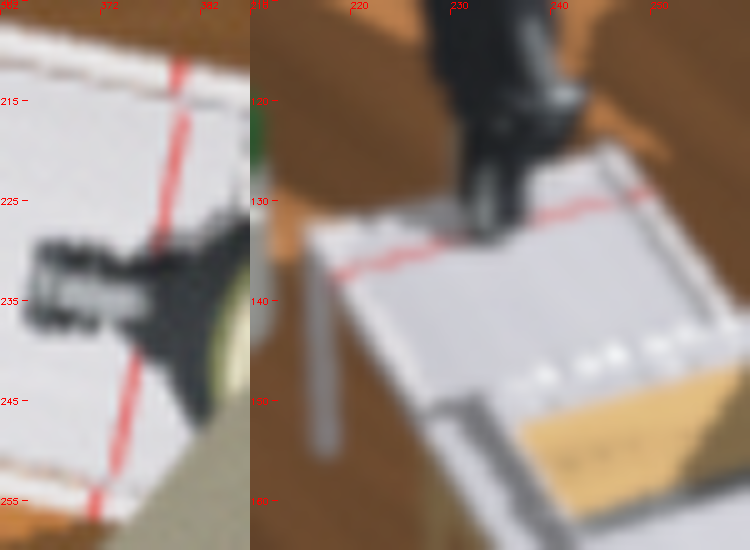

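View pics/fin2.png

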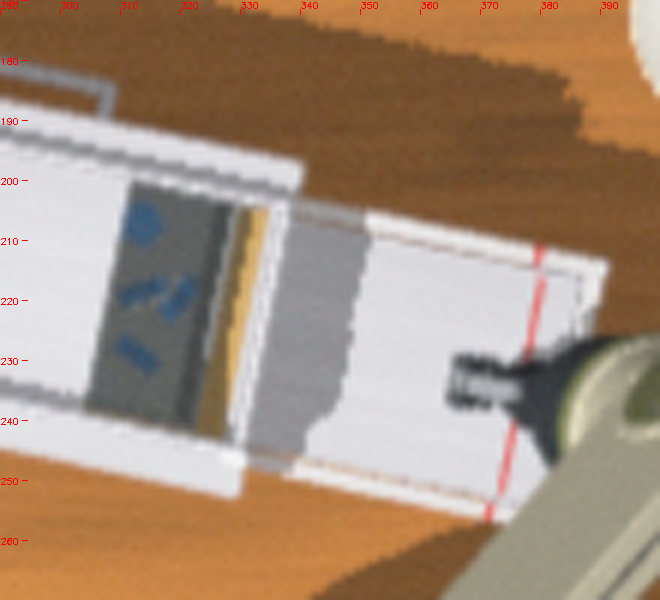

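View pics/fin3.png

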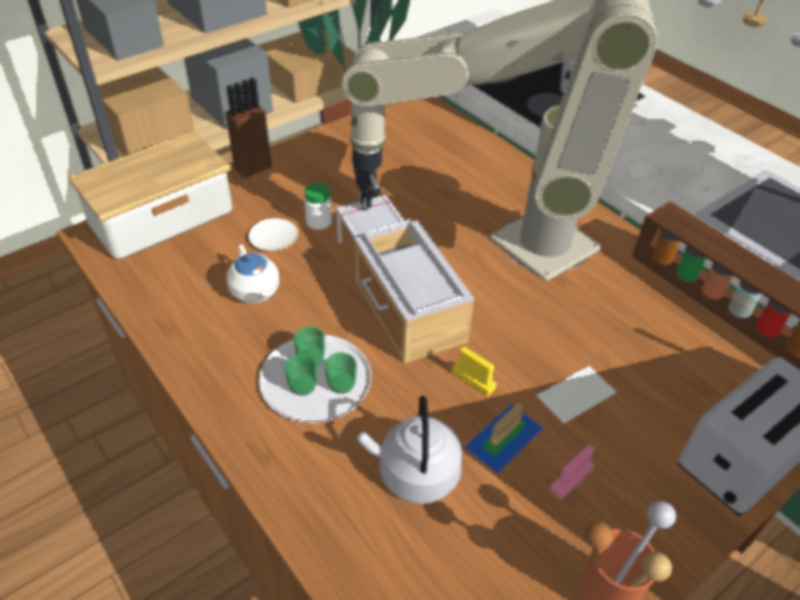

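```bash
python3 -m pendant '[[[0.05,0,0,0],[0.07,0,0,0],[0.07,0,0,0],[0.06,0,0,0],[0.03,0,0,0],[0.015,0,0,0],[0.015,0,0,0],[0.015,0,0,0],[0.015,0,0,0],[0.015,0,0,0]]]' -1 80
python3 -m pendant '[[[0.015,0,0,0],[0.015,0,0,0],[0.015,0,0,0],[0.015,0,0,0],[0.015,0,0,0],[0.015,0,0,0],[0.015,0,0,0],[0.015,0,0,0],[0.015,0,0,0],[0.015,0,0,0]]]' -1 80
python3 - <<'E'
from h import *
T=fr(np.load("st.npy"),[0,-279,145])[0]
togo(*T,76.8,gp=True)
for i in range(3): snapshot("top"); togo(*T,76.8,gp=True)
im=snapshot("top");a=crop(im,362,205,25,55,10,0);b=crop(snapshot("scene"),210,110,50,55,10,0);cv2.imwrite("pics/fin4.png",np.hstack([a,b]))
E
```

```text
time: 29.25
tool_pos: [393.9, -295.9, 126.4]
tcp_rot: [176.8, -3.5, 77.0]
ft_force: [1.1, 6.1, 1.7]
finger_gap: 19.7
time: 30.08
tool_pos: [393.9, -296.1, 126.4]
tcp_rot: [176.7, -3.6, 77.0]
ft_force: [0.6, 6.3, 1.6]
finger_gap: 19.2
t30.08 pos [ 393.9 -296.1  126.4] gp [ 392.6 -297.   145. ] gp st [-1.000e-01 -2.808e+02  1.450e+02] rot [176.73  -3.61  77.  ] F [0.6 6.3 1.6] gap 19.2 TOGO [0.09 0.   0.01] turn 0.04
t30.13 pos [ 393.9 -296.1  126.4] gp [ 392.6 -297.   145. ] gp st [-1.000e-01 -2.808e+02  1.450e+02] rot [176.74  -3.61  77.  ] F [-0.2  6.8  1. ] gap 19.3 TOGO [0.09 0.01 0.01] turn 0.04
t30.18 pos [ 393.9 -296.1  126.4] gp [ 392.6 -297.   145. ] gp st [-1.000e-01 -2.808e+02  1.450e+02] rot [176.74  -3.61  77.  ] F [1.1 6.7 1.8] gap 19.5 TOGO [0.09 0.   0.01] turn 0.04
t30.23 pos [ 393.9 -296.1  126.4] gp [ 392.6 -297.   145. ] gp st [-1.000e-01 -2.808e+02  1.450e+02] rot [176.73  -3.61  77.  ] F [1.5 6.4 1.1] gap 19.1 TOGO [0.09 0.   0.01] turn 0.04
```

View pics/fin4.png

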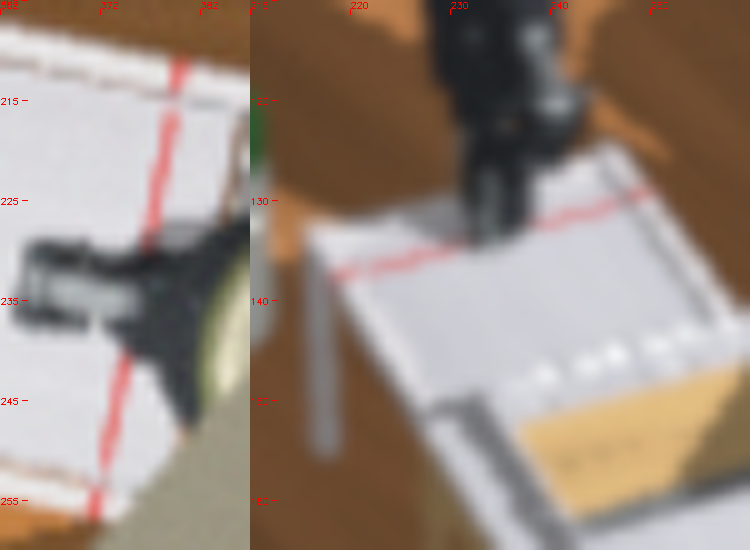

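```bash
python3 -c "
from bench import *
print(hand_in())
s=sense();print(s['time'],s['tool_pos'],s['finger_gap'])"
```

```text
the job is handed in; nothing more can be done
None
the job is handed in; nothing more can be done
```

I swept all four shards into the chute mouth with the green-footed scraper and stood it back upright on the blue mat. I then pulled the slide out by its knob and handed the job in at about 30 s, still gripping it at the marks. No verdict came back.

**Last checks**
- **Shards:** after the push the deck was clear and all four lay in the mouth. With the slide out, the top picture showed all four dark in the bin.
- **Scraper:** in the last scene pictures it stands upright near the middle of the blue mat, with the gripper well away from it.
- **Slide:** the red line on the slide lies in line with both runner marks. The hand's travel since gripping gives about 87 mm against the 85 mm wanted. The hand was still for the last readings, with about 6.5 N of spring pull.
- **Other items:** the cups, kettle, teapot, canister and saucer look unmoved in the last full scene view. I judged this by eye and did not measure it.

**What disagreed or needed mending**
- My first station fit put it 19 mm too low, because I took the outer edge for the rim top. Refitting it at deck height agreed to about 3 mm.
- The knob grip read 19 to 20 mm, not the stated 22 mm.
- The tool had tilted by about 5 degrees by the end.
- The slide crept outwards to about 90 mm while I held it with idle rows. I brought it back and steadied it before handing in.

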